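# Set up the modelling bench and start its timer

## Robot

A 7-joint arm with a two-finger parallel gripper is mounted at the origin on the work surface. World frame = base frame: x ahead of the robot, y to its left, z up, the work surface at z = 0. Lengths are in mm, angles in rad, forces in N, time in s.
With the tool pointing down it reaches from about 400 to 875 mm from the base axis. Payload 4.4 kg.
Tool frame: the origin (TCP) lies on the centre line of the jaws, within the pads' length; the fingertips stand 14 mm ahead of it and the grasp point (between the pads) lies 5 mm behind it (tips_ahead is the distance from the TCP to the fingertips, in mm); z points along the fingers, y is the line along which they close (so a half turn about z gives the same grasp; the last joint's range is limited). The gripper opens to 85 mm and grips with 20 to 120 N. Pads are 22 mm wide; open, the fingers measure 114 mm over their backs; the gripper's body (76 mm by 85 mm) begins 54 mm behind the grasp point. The pads swing forward as they close: fully open they stand 13 mm farther back than shut.
Start: joints at [1.268, 0.628, 0.038, 1.517, -0.027, 0.996, -0.02], TCP at [152.512, -631.868, 245.313] pointing down, gripper open.
Joint ranges: [-3.06, 3.06], [-0.37, 2.12], [-1.25, 1.32], [0.18, 2.47], [-1.1, 4.24], [0.23, 1.98], [-2.94, 2.94]. Speed limits (rad/s): [2.57, 2.57, 3.14, 3.14, 3.14, 3.14, 3.14].

## Interface

Orientations are given as [roll, pitch, yaw] about the fixed x, y, z axes, in that order (R = Rz(yaw) Ry(pitch) Rx(roll)).
In Python, from cell import * gives the robot as it stands.
- The arm moves only by the tool move_arm, never from a script. Its argument "rows" is text: rows parted by semicolons, each of 7 numbers parted by spaces: the shift along the tool's x, y, z scaled (see below), then the turn, a rotation vector about the tool's x, y, z scaled (see below), then the closure, from -1 (fully open) to 1 (shut). A call has 1 to 12 rows; each row is the pose to reach, as a shift and turn from the pose commanded when the call began, along the tool's axes at that moment; what a row does not reach only later rows make up. The controller multiplies each number of a shift by 0.3 m and each number of a turn by pi/2 rad. A row lasts 1/12 s, in which the tool goes at most 41.7 mm and 7.16 degrees, less where a joint would pass 70% of its speed; a pose out of reach is approached as far as the arm can. A call with a number of a shift or a turn outside -1 to 1 is refused whole. A call with a gripper value outside its range is refused whole. The fingers move at their own pace and stop on an object; the grip force is fixed at half the most. Time passes only in rows, so rows that repeat a pose let the fingers close. It gives the time, the measured TCP pose, the force, the opening and the grip force at its end, in the units of the state.
- read_state(): the state, without advancing time (a new reading comes with each control period).
- get_image(name): name is "scene" or "top" or "wrist"; returns a dict with "img" (384x512x3 uint8, red, green, blue), "vfov" (degrees; the focal length in pixels is half the picture's height over the tangent of half this angle, whatever the lens; pixels are square), "cx", "cy" (the principal point, pixels), "extrinsics" (4x4, takes a point from camera to world coordinates); the wrist camera has in their place "T_tool_cam" (4x4, takes a point from camera to tool coordinates, whose origin is the TCP and whose axes are the flange's). Camera axes: x right, y up, looking along -z (the intrinsics and any distortion apply to the point x, -y, -z); pixel columns grow to the right and rows downward; lengths in mm; the calibration is good to about 2 mm. A picture is of the moment at which its call begins: read the wrist's pose just before it. There is no depth.
- finish_job(): hands the job in; it is judged then, once.
The state is a dict: "clock": time; "qpos": joint angles; "qd": joint speeds; "tau": joint torques, N m; "eef_pos": TCP position; "tool_rot": TCP orientation; "force": force on the tool from outside, world axes, zero at the start; "torque": the same for the moment, N m; "width": finger opening in mm; "gripper_force": force on a finger pad.
Only numpy, scipy, OpenCV 4.12 (cv2) and the standard library are available. Lean on these libraries where they do the work, as an engineer would, in place of code of your own. Each camera call takes 0.05 s, during which the arm holds its last target. There are 200 camera calls.

## Task

Set up this dental modelling bench: make the tall jar and the squat jar change places, so that each stands upright on the white round mark where the other stood at the start, and move every instrument from the sloping rest into the white holder, one to a well, handle end down and all the way to the bottom. When all that is done, wind the timer's key clockwise, bit by bit, all the way to its stop; leave the plaster cast, the amber flask and the glass dish alone.

Things in the scene. Friction and masses are not known exactly. Their poses are not given: they have to be found in the camera images.
- jar_tall: Tall slim white jar with a grey lid, 48 mm in diameter, 76 mm high, closed (the lid does not come off), 120 to 210 g. Origin at the centre of its underside, z up. Starts on one of the two round marks.
- jar_squat: Low broad white jar with a grey lid, 62 mm in diameter, 52 mm high, closed, 150 to 260 g. Origin at the centre of its underside, z up. Starts on the other round mark.
- place_left (a point): Centre of the left (+y) one of two white round marks, 72 mm in diameter, 150 mm apart on a flat dark rubber mat (120 x 270 mm, its top level with the table, z = 0). A jar may start on either.
- place_right (a point): Centre of the right (-y) round mark on the mat, at table height.
- rest: Fixed aluminium rest, 110 x 210 mm. Origin under its centre, front (-x) towards the robot. Four 14 mm grooves at y = -75, -25, 25, 75 mm hold instruments leaning 20 degrees from vertical to +x, feet on a ledge at x = -20, z = 24 mm. Its sloping plate and white ribs reach 80 mm along the instruments from the foot; beyond that the handle stands free to be gripped from above.
- instrument0: Steel modelling instrument: round handle 11 mm thick, 130 mm long, then a thin neck and small blade, 150 mm in all, 45 g, balanced 70 mm from the foot. Origin at the centre of the handle's plain end (the foot), z towards the blade. Starts in a groove of the rest, z tilted 20 degrees from vertical towards the rest's +x (away from the robot). None if absent (2 to 4 are present, in any grooves).
- instrument1: Steel modelling instrument: round handle 11 mm thick, 130 mm long, then a thin neck and small blade, 150 mm in all, 45 g, balanced 70 mm from the foot. Origin at the centre of the handle's plain end (the foot), z towards the blade. Starts in a groove of the rest, z tilted 20 degrees from vertical towards the rest's +x (away from the robot). None if absent (2 to 4 are present, in any grooves).
- instrument2: Steel modelling instrument: round handle 11 mm thick, 130 mm long, then a thin neck and small blade, 150 mm in all, 45 g, balanced 70 mm from the foot. Origin at the centre of the handle's plain end (the foot), z towards the blade. Starts in a groove of the rest, z tilted 20 degrees from vertical towards the rest's +x (away from the robot). None if absent (2 to 4 are present, in any grooves).
- instrument3: Steel modelling instrument: round handle 11 mm thick, 130 mm long, then a thin neck and small blade, 150 mm in all, 45 g, balanced 70 mm from the foot. Origin at the centre of the handle's plain end (the foot), z towards the blade. Starts in a groove of the rest, z tilted 20 degrees from vertical towards the rest's +x (away from the robot). None if absent (2 to 4 are present, in any grooves).
- holder: Fixed white block, 46 (x) x 205 (y) x 65 mm high, with four square wells in a row along its y. Origin at the centre of its underside. The wells are 17 mm wide and 55 mm deep (their floor is 10 mm above the underside), all empty at the start; only one instrument fits in a well.
- holder_hole0 (a point): Centre of the mouth of a well of the holder, at its top face, y = 75 mm in the holder's frame.
- holder_hole1 (a point): Centre of the mouth of a well of the holder, at its top face, y = 25 mm in the holder's frame.
- holder_hole2 (a point): Centre of the mouth of a well of the holder, at its top face, y = -25 mm in the holder's frame.
- holder_hole3 (a point): Centre of the mouth of a well of the holder, at its top face, y = -75 mm in the holder's frame.
- timer_key (a joint): Winding angle of the key on top of the fixed round grey timer (76 mm in diameter, 42 mm high, paper dial). Rad, grows clockwise seen from above, from 0 to the stop at 3.6; starts between 0.1 and 0.6. It winds a weak spring and stays where it is left; turning takes about 0.1 N m.
- key_grip (a point): Point on the vertical axis of the key, at the middle of its upright flat wing, 72 mm above the table. The wing is 40 mm long along this frame's x (it turns with the key), 9 mm thick along y, 34 mm high (17 mm above and below this point). Wind it by gripping the wing across its thickness and turning, letting go and gripping anew.
- cast: Bystander: loose plaster cast of a jaw, 75 x 65 x 33 mm, origin at the centre of its underside.
- flask: Bystander: loose amber flask, 52 mm in diameter, 105 mm high, origin at the centre of its underside.
- dish: Bystander: loose small glass dish, 56 mm in diameter, 26 mm high, origin at the centre of its underside.

How it is judged (in metres and radians):
On the way, in this order (a step that is already met when the one before it is completed fails the run):
1. the two jars have changed places and every instrument stands in the holder ((horizontal distance between jar_tall and place_left below 0.02 m or horizontal distance between jar_tall and place_right below 0.02 m) and distance of each of jar_tall, jar_squat from where it was at the start of the episode above 0.1 m and angle between each of jar_tall, jar_squat's own z axis and vertical below 0.1 rad and height (world z) of each of jar_tall, jar_squat below 0.008 m and linear speed of each of jar_tall, jar_squat below 0.03 m/s and (horizontal distance between jar_squat and place_left below 0.02 m or horizontal distance between jar_squat and place_right below 0.02 m) and z of each of instrument0, instrument1, instrument2, instrument3 in the frame of holder below 0.025 m and x of instrument0 in the frame of holder between -0.012 and 0.012 m and y of instrument0 in the frame of holder between -0.095 and 0.095 m and angle between each of instrument0, instrument1, instrument2, instrument3's own z axis and vertical below 0.25 rad and linear speed of each of instrument0, instrument1, instrument2, instrument3 below 0.05 m/s and x of instrument1 in the frame of holder between -0.012 and 0.012 m and y of instrument1 in the frame of holder between -0.095 and 0.095 m and x of instrument2 in the frame of holder between -0.012 and 0.012 m and y of instrument2 in the frame of holder between -0.095 and 0.095 m and x of instrument3 in the frame of holder between -0.012 and 0.012 m and y of instrument3 in the frame of holder between -0.095 and 0.095 m), for 0.2 s.
2. the timer's key is wound to its stop (value of joint timer_key above 3.35 rad), for 0.1 s.
At the end, for the whole second after the job is handed in: Each jar stands upright and at rest on the table within 20 mm of the centre of the mark where the other jar began; every instrument present stands in a well of the holder, foot at most 15 mm above the well's floor, within 0.25 rad of upright, blade up; the key is at 3.35 rad or more (stop at 3.6) (all of step 1 and value of joint timer_key above 3.35 rad); the robot touches nothing.
It fails at once if the cast was moved more than 2 cm (distance of cast from where it was at the start of the episode above 0.02 m).
It fails at once if the flask was moved more than 2 cm (distance of flask from where it was at the start of the episode above 0.02 m).
It fails at once if the dish was moved more than 2 cm (distance of dish from where it was at the start of the episode above 0.02 m).
Of instrument0, instrument1, instrument2, instrument3 only 2 to 4 are there at a start; the rules pass over those that are not, and their reading is None.
At some moment in a run one of jar_squat may be knocked a few centimetres aside while the robot is not near it.
It also fails if it takes over 210 s, if anything falls off the work surface, if the arm or the gripper's body presses on something with over 40 N, if the wrist force passes 120 N, or if a joint passes its speed limit or range.

## Working session

There is one attempt and no reset: what is moved stays moved. The work goes in short steps, Python scripts to look and compute and a tool call to move; the robot and the scene stay as the last step left them, time stands still between calls to the robot, and variables do not carry over. Pictures are saved under pics/ and viewed, at most 14 in all, crops included, and the job is handed in when it is done.

Besides the shell and the picture viewer there is one more tool, called after ">>>" as name(argument=value, ...) on one line, values as JSON. move_arm: Moves the arm, as the interface text tells. Its arguments: {"type":"object","properties":{"rows":{"type":"string"}},"required":["rows"]}

```bash
ls; mkdir -p pics; python3 - <<'E'
from cell import *
import cv2
s=read_state();print(s)
for n in("scene","top"):
    d=get_image(n);cv2.imwrite(f"pics/{n}0.png",d["img"][:,:,::-1]);print(n,[(k,v) for k,v in d.items() if k!="img"])
E
```

```text
pics
{'clock': 0.0, 'qpos': array([ 1.26820648,  0.62933021,  0.03843369,  1.51834928, -0.02700688,
        0.99628326, -0.01997601]), 'qd': array([-9.94342726e-04,  1.06386365e-04,  1.20252054e-03, -7.59238312e-05,
        1.09887584e-03, -1.65282388e-03,  1.16763585e-03]), 'tau': array([-5.15023148e-04, -5.63412130e+01,  1.22610569e+00, -1.93450302e+01,
        1.09982575e-02,  1.05996570e-02,  6.32201193e-06]), 'eef_pos': array([ 152.37819663, -631.28785651,  244.4052003 ]), 'tool_rot': array([-3.13974024e+00,  1.24845943e-05,  2.36817216e-01]), 'force': array([ 0.27768553, -0.35828303, -0.1395827 ]), 'torque': array([ 0.01402119, -0.00601395,  0.02239103]), 'gripper_force': 0.0, 'width': 85.42978234530048}
scene [('vfov', 56.554354314074715), ('cx', 248.22998634804367), ('cy', 195.70584635623422), ('extrinsics', array([[ 3.86277752e-01, -5.26108271e-01,  7.57627604e-01,
         1.28187949e+03],
       [ 9.22344079e-01,  2.12817721e-01, -3.22474832e-01,
        -3.08112230e+02],
       [ 8.42009607e-03,  8.23358188e-01,  5.67459599e-01,
         5.88571343e+02],
       [ 0.00000000e+00,  0.00000000e+00,  0.00000000e+00,
         1.00000000e+00]]))]
top [('vfov', 55.07396589028068), ('cx', 252.79274595543097), ('cy', 191.33153726907747), ('extrinsics', array([[ 3.29369428e-02,  9.75685726e-01, -2.16685308e-01,
         3.92278636e+02],
       [-9.99456516e-01,  3.24469320e-02, -5.81965482e-03,
        -8.97673335e+00],
       [ 1.35261930e-03,  2.16759224e-01,  9.76224159e-01,
         9.53977965e+02],
       [ 0.00000000e+00,  0.00000000e+00,  0.00000000e+00,
         1.00000000e+00]]))]
```

View images.

View pics/scene0.png

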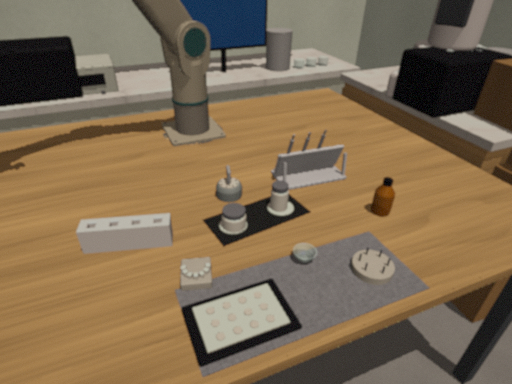

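View pics/top0.png

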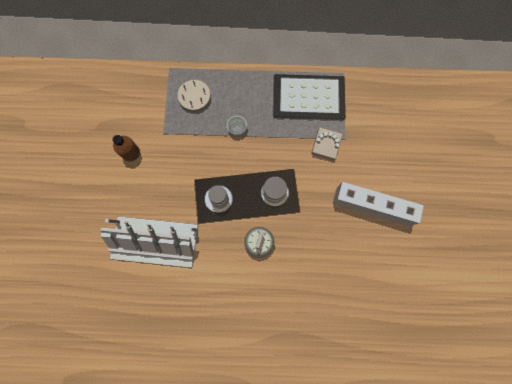

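```bash
cat > h.py <<'E'
from cell import *
import numpy as np, cv2
from scipy.spatial.transform import Rotation as R
def cam(d,s=None):
    T=d.get("extrinsics")
    if T is None:
        B=np.eye(4);B[:3,:3]=R.from_euler('xyz',s["tool_rot"]).as_matrix();B[:3,3]=s["eef_pos"];T=B@d["T_tool_cam"]
    return T, d["img"].shape[0]/2/np.tan(np.radians(d["vfov"])/2)
def ray(d,u,v,z,s=None):
    T,f=cam(d,s);r=T[:3,:3]@np.array([(u-d["cx"])/f,-(v-d["cy"])/f,-1]);o=T[:3,3]
    return o+r*(z-o[2])/r[2]
def proj(d,p,s=None):
    T,f=cam(d,s);q=T[:3,:3].T@(np.array(p,float)-T[:3,3])
    return np.array([d["cx"]+f*q[0]/-q[2],d["cy"]+f*q[1]/q[2]])
def crop(d,x0,y0,x1,y1,k,name):
    cv2.imwrite("pics/"+name,cv2.resize(d["img"][y0:y1,x0:x1,::-1],None,fx=k,fy=k,interpolation=cv2.INTER_CUBIC))
E
python3 - <<'E'
from h import *
d=get_image("top")
a=d["img"]
L=cv2.resize(a[150:275,95:215],None,fx=4,fy=4,interpolation=2);Rr=cv2.resize(a[150:275,230:430],None,fx=4,fy=4,interpolation=2)
cv2.imwrite("pics/tl.png",L[:,:,::-1]);cv2.imwrite("pics/tr.png",Rr[:,:,::-1])
for u,v in((218,199),(275,192),(260,243)):print(ray(d,u,v,0))
# mat corners
for u,v in((195,181),(296,171),(299,214),(198,222)):print(ray(d,u,v,0))
E
```

```text
[580.23656226  87.86814794   0.        ]
[604.16867063 -62.22913179   0.        ]
[468.50561933 -26.3142262    0.        ]
[627.13674253 151.84680081   0.        ]
[ 663.81709781 -117.48275976    0.        ]
[ 547.28097623 -126.21209848    0.        ]
[517.49035323 136.66966664   0.        ]
```

View pics/tl.png

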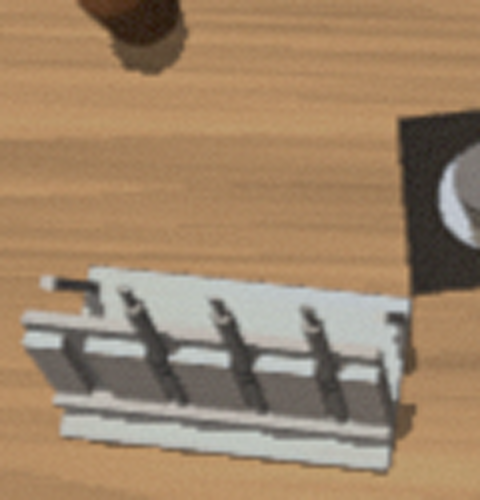

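View pics/tr.png

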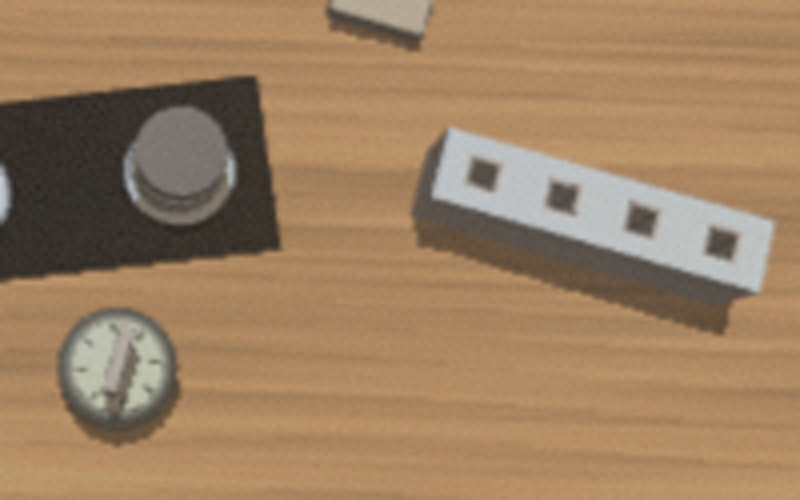

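```bash
python3 - <<'E'
from h import *
np.set_printoptions(precision=1,suppress=True)
d=get_image("top"); e=get_image("scene")
c=lambda U,V,x0:((U+.5)/4-.5+x0,(V+.5)/4-.5+150)
print("wells");[print(ray(d,*c(U,V,230),65)) for U,V in((484,174),(563,197),(642,219),(722,243))]
print("hcorners");[print(ray(d,*c(U,V,230),65)) for U,V in((447,128),(773,220),(759,293),(433,196))]
print("matR");[print(ray(d,*c(U,V,230),0)) for U,V in((257,76),(280,247))]
print("matL");[print(ray(d,*c(U,V,95),0)) for U,V in((399,119),(413,295))]
print("lids sq,tall",ray(d,*c(183,150,230),52),ray(d,218,194,76))
print("key top",[ray(d,*c(U,V,230),89) for U,V in((126,332),(115,388),(121,358))],"dial",ray(d,*c(118,367,230),42))
print("restbase back");[print(ray(d,*c(U,V,95),5)) for U,V in((92,268),(408,298))]
print("front");[print(ray(d,*c(U,V,95),24)) for U,V in((62,437),(388,470),(55,397),(388,432))]
print("tips");[print(ray(d,*c(U,V,95),165)) for U,V in((125,290),(215,303),(310,313))]
print("flask,dish,cast",ray(d,128,155,0),ray(d,237,128,20),ray(d,327,146,20))
print("scene: jars",ray(e,280,183,76),ray(e,234,211,52),"tips",[ray(e,*p,165) for p in((293,136),(309,134),(325,131))])
crop(e,200,120,360,250,5,"sc1.png")
s=read_state();w=get_image("wrist");print(w["T_tool_cam"],w["vfov"])
E
```

```text
wells
[ 593.1 -245.4   65. ]
[ 580.2 -293.7   65. ]
[ 568.  -341.7   65. ]
[ 554.7 -389.9   65. ]
hcorners
[ 621.7 -223.2   65. ]
[ 570.1 -422.1   65. ]
[ 524.6 -410.5   65. ]
[ 578.2 -213.7   65. ]
matR
[ 670.3 -111.7    0. ]
[ 554.3 -127.8    0. ]
matL
[631.5 153.8   0. ]
[513.9 136.8   0. ]
lids sq,tall [605.2 -60.   52. ] [577.7  80.8  76. ]
key top [array([485.7, -26.6,  89. ]), array([452.9, -21.2,  89. ]), array([470.4, -24.1,  89. ])] dial [469.1 -23.3  42. ]
restbase back
[523.9 345.5   5. ]
[511.2 139.1   5. ]
front
[415.1 345.2  24. ]
[401.7 141.4  24. ]
[439.5 352.4  24. ]
[424.9 143.   24. ]
tips
[490.4 266.7 165. ]
[485.  217.6 165. ]
[481.3 166.2 165. ]
flask,dish,cast [693.6 338.3   0. ] [773.3  45.   20. ] [ 730.2 -197.5   20. ]
scene: jars [574.2  85.   76. ] [614.2 -62.   52. ] tips [array([494.2, 160. , 165. ]), array([499.3, 208.1, 165. ]), array([498.7, 261. , 165. ])]
[[   0.     0.9    0.3   83.4]
 [   1.    -0.    -0.     0.7]
 [   0.     0.3   -0.9 -129. ]
 [   0.     0.     0.     1. ]] 67.38631962702
```

View pics/sc1.png

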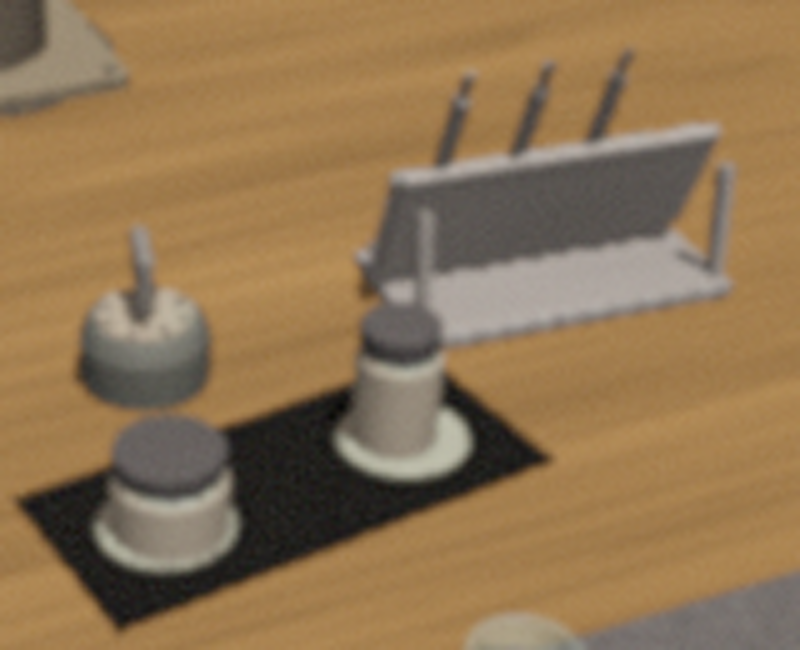

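```bash
cat >> h.py <<'E'
def Rdown(yaw): return R.from_euler('xyz',[np.pi,0,yaw])
def rel(p,R1=None,s=None,yaw=None):
    s=s or read_state();R0=R.from_euler('xyz',s["tool_rot"])
    if yaw is not None:R1=Rdown(yaw)
    if R1 is None:R1=R0
    t=R0.inv().apply(np.array(p,float)-s["eef_pos"])/300;w=(R0.inv()*R1).as_rotvec()/(np.pi/2)
    print(np.round(np.r_[t,w],4), "rows",round(max(np.linalg.norm(t)*300/41.7,np.linalg.norm(w)*90/7.16),1))
def st():
    s=read_state();print(round(s["clock"],2),s["eef_pos"].round(1),s["tool_rot"].round(3),s["qpos"].round(2),s["force"].round(1),s["width"].round(1),s["gripper_force"].round(1))
E
python3 - <<'E'
from h import *
rel([360,-475,260],yaw=.77)
E
```

```text
[ 7.950e-01 -3.455e-01 -4.980e-02 -4.000e-04 -1.000e-04 -3.395e-01] rows 6.2
```

>>> move_arm(rows=".795 -.3455 -.05 0 0 -.34 -1;.795 -.3455 -.05 0 0 -.34 -1;.795 -.3455 -.05 0 0 -.34 -1;.795 -.3455 -.05 0 0 -.34 -1;.795 -.3455 -.05 0 0 -.34 -1;.795 -.3455 -.05 0 0 -.34 -1;.795 -.3455 -.05 0 0 -.34 -1;.795 -.3455 -.05 0 0 -.34 -1;.795 -.3455 -.05 0 0 -.34 -1")

```text
clock: 1.05
eef_pos: [360.5, -474.8, 260.3]
tool_rot: [-3.142, 0.0, 0.773]
force: [-0.7, -1.2, 0.1]
width: 85.3
gripper_force: 0.0
```

```bash
python3 - <<'E'
from h import *
st();rel([573,-318,260],yaw=1.31)
E
```

```text
Traceback (most recent call last):
  File "h.py", line 25, in st
    s=read_state();print(round(s["clock"],2),s["eef_pos"].round(1),s["tool_rot"].round(3),s["qpos"].round(2),s["force"].round(1),s["width"].round(1),s["gripper_force"].round(1))
                                                                                                                                 ^^^^^^^^^^^^^^^^
AttributeError: 'float' object has no attribute 'round'
```

```bash
sed -i 's/,s\["width"\].round(1),s\["gripper_force"\].round(1))/,round(s["width"],1),round(s["gripper_force"],1))/' h.py; python3 - <<'E'
from h import *
st();rel([573,-318,260],yaw=1.31)
E
```

```text
1.05 [ 360.5 -474.8  260.3] [-3.142  0.     0.773] [ 0.95  0.53 -0.12  1.65  0.07  0.96  0.01] [-0.7 -1.2  0.1] 85.3 0.0
[ 8.722e-01  1.203e-01  7.000e-04 -1.000e-04  3.000e-04 -3.420e-01] rows 6.3
```

>>> move_arm(rows=".872 .12 0 0 0 -.342 -1;.872 .12 0 0 0 -.342 -1;.872 .12 0 0 0 -.342 -1;.872 .12 0 0 0 -.342 -1;.872 .12 0 0 0 -.342 -1;.872 .12 0 0 0 -.342 -1;.872 .12 0 0 0 -.342 -1;.872 .12 0 0 0 -.342 -1;.872 .12 0 0 0 -.342 -1")

```text
clock: 1.8
eef_pos: [571.9, -320.1, 259.7]
tool_rot: [-3.14, 0.001, 1.307]
force: [-0.6, 0.1, 0.5]
width: 85.2
gripper_force: 0.0
```

```bash
python3 - <<'E'
from h import *
st();s=read_state();d=get_image("wrist");cv2.imwrite("pics/w1.png",d["img"][:,:,::-1]);np.savez("w1.npz",p=s["eef_pos"],r=s["tool_rot"])
for p in((593,-245,65),(580,-294,65),(568,-342,65),(555,-390,65)):print(proj(d,p,s))
rel([590,12,260],s=s,yaw=1.72)
E
```

```text
1.8 [ 571.9 -320.1  259.7] [-3.140e+00  1.000e-03  1.307e+00] [ 0.62  0.63 -0.26  1.48  0.18  1.06  0.05] [-0.6  0.1  0.5] 85.2 0.0
[252.21414567 100.81639107]
[252.36442076 148.14854415]
[253.09835116 189.95555411]
[252.98543494 228.21130791]
[ 1.0844e+00 -2.3030e-01 -2.1000e-03 -1.0000e-03  6.0000e-04 -2.6280e-01] rows 8.0
```

View pics/w1.png

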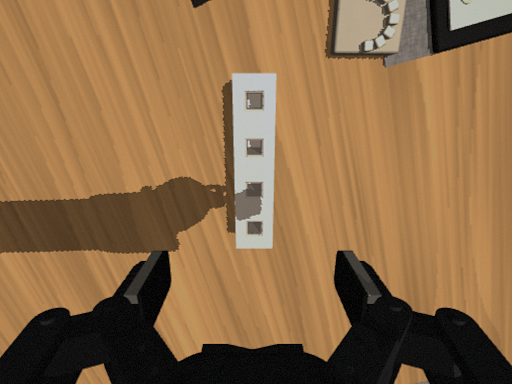

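>>> move_arm(rows="1 -.23 0 0 0 -.263 -1;1 -.23 0 0 0 -.263 -1;1 -.23 0 0 0 -.263 -1;1 -.23 0 0 0 -.263 -1;1 -.23 0 0 0 -.263 -1;1 -.23 0 0 0 -.263 -1;1 -.23 0 0 0 -.263 -1;1 -.23 0 0 0 -.263 -1;1 -.23 0 0 0 -.263 -1;1 -.23 0 0 0 -.263 -1")

```text
clock: 2.68
eef_pos: [583.6, -13.2, 260.4]
tool_rot: [-3.141, 0.002, 1.72]
force: [0.9, -0.6, 0.1]
width: 85.7
gripper_force: 0.0
```

```bash
python3 - <<'E'
from h import *
st();s=read_state();d=get_image("wrist");cv2.imwrite("pics/w2.png",d["img"][:,:,::-1]);np.savez("w2.npz",p=s["eef_pos"],r=s["tool_rot"])
w=np.load("w1.npz");s1=dict(eef_pos=w["p"],tool_rot=w["r"])
for v in(100,147,189.5,228):print(ray(d,254.5,v,65,s1))
for p in((581,87,0),(604,-61,0),(470,-25,72)):print(proj(d,p,s))
E
```

```text
2.68 [583.6 -13.2 260.4] [-3.141e+00  2.000e-03  1.720e+00] [ 0.22  0.54 -0.39  1.68  0.24  0.97 -0.1 ] [ 0.9 -0.6  0.1] 85.7 0.0
[ 595.33154729 -245.13974265   65.        ]
[ 582.4129217  -293.68011695   65.        ]
[ 569.50274956 -342.18872832   65.        ]
[ 556.64187687 -390.51210223   65.        ]
[261.40162139  81.66459271]
[260.7822935  194.15514588]
[150.47496839 168.11241019]
```

View pics/w2.png

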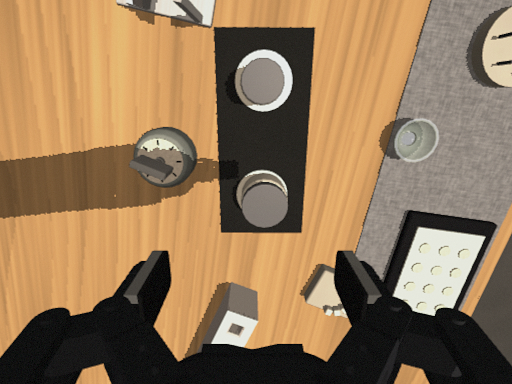

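```bash
python3 - <<'E'
from h import *
np.set_printoptions(precision=1,suppress=True)
d=get_image("wrist");w=np.load("w2.npz");s=dict(eef_pos=w["p"],tool_rot=w["r"])
c=[ray(d,*p,0,s) for p in((215,28),(314,28),(301,232),(222,233))];c=np.array(c);print(c,c.mean(0));u=(c[0]+c[1]-c[2]-c[3]);u/=np.linalg.norm(u);print(u,c.mean(0)+75*u,c.mean(0)-75*u)
print(ray(d,264.5,81,0,s),"tall",ray(d,264,79.5,76,s),"sq",ray(d,265,205,52,s))
m=(d["img"].astype(int));
for a,b,z in((264,80,76),(265,205,52)):
    # lid segmentation by flood fill
    mk=np.zeros((386,514),np.uint8);im=np.ascontiguousarray(d["img"]);cv2.floodFill(im,mk,(a,b),0,(9,)*3,(9,)*3,4|cv2.FLOODFILL_FIXED_RANGE|(255<<8))
    k=mk[1:-1,1:-1];k=cv2.morphologyEx(k,cv2.MORPH_CLOSE,np.ones((5,5)));cn=max(cv2.findContours(k,0,1)[0],key=len);e=cv2.fitEllipse(cv2.convexHull(cn));print(e,ray(d,*e[0],z,s))
rel([579,86,110],yaw=1.72)
E
```

```text
[[ 516.7  137.7    0. ]
 [ 633.5  155.3    0. ]
 [ 672.9 -111.     0. ]
 [ 556.3 -130.3    0. ]] [594.9  12.9   0. ]
[-0.1  1.   0. ] [583.9  87.1   0. ] [605.9 -61.3   0. ]
[584.7  88.4   0. ] tall [581.6  85.8  76. ] sq [607.3 -57.1  52. ]
((262.78680419921875, 78.33035278320312), (41.271793365478516, 44.66779708862305), 10.123170852661133) [580.2  86.7  76. ]
((264.6462707519531, 204.2721405029297), (41.651065826416016, 44.63119125366211), 80.08573913574219) [606.7 -56.2  52. ]
[ 0.3  0.   0.5 -0.   0.  -0. ] rows 4.3
```

>>> move_arm(rows=".328 .041 0 0 0 0 -1;.328 .041 0 0 0 0 -1;.328 .041 .1 0 0 0 -1;.328 .041 .728 0 0 0 -1;.328 .041 .728 0 0 0 -1;.328 .041 .728 0 0 0 -1;.328 .041 .728 0 0 0 -1;.328 .041 .728 0 0 0 -1;.328 .041 .728 0 0 0 -1;.328 .041 .728 0 0 0 -1;.328 .041 .728 0 0 0 1;.328 .041 .728 0 0 0 1")

```text
clock: 3.78
eef_pos: [583.4, 87.5, 44.2]
tool_rot: [3.137, 0.0, 1.72]
force: [0.2, 0.9, -0.6]
width: 64.0
gripper_force: 0.0
```

>>> move_arm(rows="0 0 0 0 0 0 1;0 0 0 0 0 0 1;0 0 0 0 0 0 1;0 0 0 0 0 0 1;0 0 0 0 0 0 1")

```text
clock: 4.2
eef_pos: [582.2, 87.6, 44.3]
tool_rot: [3.139, 0.001, 1.721]
force: [-2.9, -0.6, 9.3]
width: 46.3
gripper_force: 60.7
```

```bash
python3 - <<'E'
from h import *
st();rel([593.5,13.5,44])
E
```

```text
4.2 [582.2  87.6  44.3] [3.139e+00 1.000e-03 1.721e+00] [-0.03  0.83 -0.26  1.83  0.39  0.53 -0.41] [-2.9 -0.6  9.3] 46.3 60.7
[-0.25    0.0004  0.0013  0.      0.      0.    ] rows 1.8
```

>>> move_arm(rows="0 0 -.1 0 0 0 1;-.1 0 -.12 0 0 0 1;-.25 0 -.12 0 0 0 1;-.25 0 -.12 0 0 0 1;-.25 0 -.12 0 0 0 1;-.25 0 -.05 0 0 0 1;-.25 0 -.003 0 0 0 1;-.25 0 -.003 0 0 0 1;-.25 0 -.003 0 0 0 1;-.25 0 -.003 0 0 0 -1;-.25 0 -.003 0 0 0 -1;-.25 0 -.003 0 0 0 -1")

```text
clock: 5.2
eef_pos: [593.0, 14.3, 43.3]
tool_rot: [3.141, -0.0, 1.722]
force: [0.3, -0.8, 0.3]
width: 80.2
gripper_force: 0.0
```

>>> move_arm(rows="0 0 0 0 0 0 -1;0 0 0 0 0 0 -1;0 0 0 0 0 0 -1;0 0 -.2 0 0 0 -1;0 0 -.5 0 0 0 -1;0 0 -.5 0 0 0 -1;0 0 -.5 0 0 0 -1;0 0 -.5 0 0 0 -1")

```text
clock: 5.87
eef_pos: [596.4, 14.6, 199.0]
tool_rot: [3.13, 0.001, 1.721]
force: [-0.0, -0.2, -0.2]
width: 85.6
gripper_force: 0.0
```

```bash
python3 - <<'E'
from h import *
st();s=read_state();d=get_image("wrist");cv2.imwrite("pics/w3.png",d["img"][:,:,::-1])
for p in((583,87,0),(605,-61,0),(593,13,76),(606.5,-58,52)):print(proj(d,p,s))
rel([606.5,-58,29],yaw=1.72)
E
```

```text
5.87 [596.4  14.6 199. ] [3.130e+00 1.000e-03 1.721e+00] [ 0.18  0.62 -0.39  1.72  0.3   0.84 -0.2 ] [-0.  -0.2 -0.2] 85.6 0.0
[247.05146827 104.69318261]
[247.32471107 229.51247627]
[245.72030694 191.78249527]
[248.88538208 248.25687204]
[-2.431e-01 -1.000e-03  5.572e-01  4.300e-03  4.000e-04  5.000e-04] rows 4.4
```

View pics/w3.png

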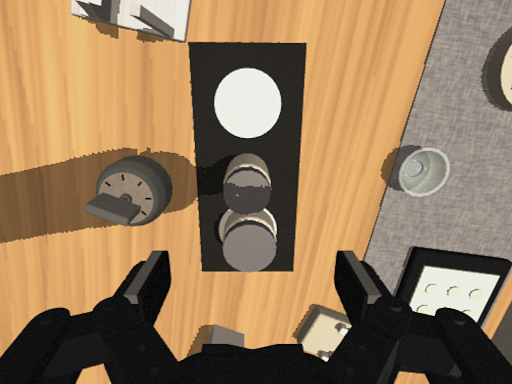

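>>> move_arm(rows="-.12 0 0 .004 0 0 -1;-.243 0 0 .004 0 0 -1;-.243 0 .05 .004 0 0 -1;-.243 0 .557 .004 0 0 -1;-.243 0 .557 .004 0 0 -1;-.243 0 .557 .004 0 0 -1;-.243 0 .557 .004 0 0 -1;-.243 0 .557 .004 0 0 -1;-.243 0 .557 .004 0 0 1;-.243 0 .557 .004 0 0 1;-.243 0 .557 .004 0 0 1;-.243 0 .557 .004 0 0 1")

```text
clock: 6.92
eef_pos: [605.1, -58.3, 27.8]
tool_rot: [-3.139, 0.001, 1.721]
force: [-0.4, -0.2, -1.3]
width: 59.6
gripper_force: 64.9
```

>>> move_arm(rows="0 0 0 0 0 0 1;0 0 0 0 0 0 1;0 0 -.2 0 0 0 1;0 0 -.4 0 0 0 1;0 0 -.4 0 0 0 1;0 0 -.4 0 0 0 1")

```text
clock: 7.42
eef_pos: [609.3, -57.8, 153.5]
tool_rot: [3.134, 0.002, 1.721]
force: [1.8, -0.7, -1.2]
width: 59.5
gripper_force: 66.8
```

```bash
python3 - <<'E'
from h import *
st();rel([583,87,30],yaw=1.72)
E
```

```text
7.42 [609.3 -57.8 153.5] [3.134e+00 2.000e-03 1.721e+00] [ 0.28  0.7  -0.37  1.71  0.34  0.78 -0.11] [ 1.8 -0.7 -1.2] 59.5 66.8
[ 0.4914 -0.0175  0.4103  0.0046  0.0015  0.0006] rows 4.6
```

>>> move_arm(rows=".13 0 0 0 0 0 1;.27 -.01 0 0 0 0 1;.41 -.01 0 0 0 0 1;.491 -.01 0 0 0 0 1;.491 -.01 0 0 0 0 1;.491 -.01 .13 0 0 0 1;.491 -.01 .27 0 0 0 1;.491 -.01 .37 0 0 0 1;.491 -.01 .39 0 0 0 1;.491 -.01 .40 0 0 0 1;.491 -.01 .405 0 0 0 1;.491 -.01 .405 0 0 0 1")

```text
clock: 8.42
eef_pos: [576.3, 86.1, 26.4]
tool_rot: [-3.131, 0.002, 1.721]
force: [-7.6, -0.6, 16.7]
width: 59.6
gripper_force: 72.5
```

```bash
python3 - <<'E'
from h import *
st();rel([583,87,28.3],yaw=1.72)
E
```

```text
8.42 [576.3  86.1  26.4] [-3.131e+00  2.000e-03  1.721e+00] [-0.03  0.86 -0.26  1.84  0.42  0.51 -0.43] [-7.6 -0.6 16.7] 59.6 72.5
[-0.0003  0.0225 -0.0066 -0.0069  0.0014  0.0008] rows 0.2
```

>>> move_arm(rows="0 .01 -.01 -.003 0 0 1;0 .022 -.01 -.007 0 0 1;0 .022 -.01 -.007 0 0 1;0 .022 -.01 -.007 0 0 1;0 .022 -.006 -.007 0 0 1;0 .022 -.006 -.007 0 0 1")

```text
clock: 8.92
eef_pos: [585.6, 87.8, 26.9]
tool_rot: [3.136, 0.001, 1.721]
force: [-1.8, -1.1, 8.2]
width: 59.5
gripper_force: 71.5
```

```bash
python3 - <<'E'
from h import *
st();rel([583,87,28.3],yaw=1.72)
E
```

```text
8.92 [585.6  87.8  26.9] [3.136e+00 1.000e-03 1.721e+00] [-0.03  0.86 -0.26  1.83  0.42  0.5  -0.43] [-1.8 -1.1  8.2] 59.5 71.5
[-0.0013 -0.0089 -0.0048  0.0034  0.0004  0.0006] rows 0.1
```

>>> move_arm(rows="0 0 -.004 0 0 0 -1;0 0 -.004 0 0 0 -1;0 0 -.004 0 0 0 -1;0 0 -.004 0 0 0 -1;0 0 -.004 0 0 0 -1;0 0 -.15 0 0 0 -1;0 0 -.3 0 0 0 -1;0 0 -.45 0 0 0 -1;0 -.01 -.45 0 0 0 -1;-.12 -.01 -.45 0 0 0 -1;-.246 -.01 -.45 0 0 0 -1;-.246 -.01 -.45 0 0 0 -1")

```text
clock: 9.92
eef_pos: [593.5, 3.8, 160.9]
tool_rot: [3.137, 0.008, 1.711]
force: [0.1, -2.4, 0.4]
width: 85.2
gripper_force: 0.0
```

```bash
python3 - <<'E'
from h import *
st();rel([593.5,14,44],yaw=1.72)
E
```

```text
9.92 [593.5   3.8 160.9] [3.137 0.008 1.711] [ 0.17  0.67 -0.37  1.76  0.34  0.77 -0.23] [ 0.1 -2.4  0.4] 85.2 0.0
[ 0.0365  0.003   0.3893  0.0027  0.0049 -0.0059] rows 2.8
```

>>> move_arm(rows="0 0 0 0 0 0 -1;0 0 0 0 0 0 -1;0 0 0 0 0 0 -1;0 0 .13 0 0 0 -1;0 0 .26 0 0 0 -1;0 0 .36 0 0 0 -1;0 0 .389 0 0 0 -1;0 0 .389 0 0 0 -1;0 0 .389 0 0 0 -1;0 0 .389 0 0 0 -1")

```text
clock: 10.75
eef_pos: [594.7, 15.5, 46.2]
tool_rot: [3.133, -0.0, 1.722]
force: [-0.4, 0.3, -0.2]
width: 85.3
gripper_force: 0.0
```

```bash
python3 - <<'E'
from h import *
st();rel([593.5,14,44],yaw=1.72)
E
```

```text
10.75 [594.7  15.5  46.2] [ 3.133 -0.     1.722] [ 0.11  0.84 -0.29  1.82  0.42  0.54 -0.3 ] [-0.4  0.3 -0.2] 85.3 0.0
[-0.0042 -0.0046  0.0071  0.0052 -0.0001  0.0012] rows 0.1
```

Close, lift a bit, shift to the right mark (605,-61).

>>> move_arm(rows="0 0 .005 .004 0 0 1;0 0 .005 .004 0 0 1;0 0 .005 .004 0 0 1;0 0 .005 .004 0 0 1;0 0 .005 .004 0 0 1;0 0 .005 .004 0 0 1;0 0 -.08 .004 0 0 1;0 0 -.1 .004 0 0 1;-.1 0 -.1 .004 0 0 1;-.2 0 -.1 .004 0 0 1;-.25 0 -.1 .004 0 0 1;-.25 0 -.1 .004 0 0 1")

```text
clock: 11.75
eef_pos: [604.5, -66.3, 74.0]
tool_rot: [-3.14, 0.004, 1.714]
force: [-0.5, -1.5, -1.8]
width: 46.1
gripper_force: 62.5
```

>>> move_arm(rows="0 0 0 0 0 0 1;0 0 0 0 0 0 1;0 0 0 0 0 0 1;0 0 0 0 0 0 1")

```text
clock: 12.08
eef_pos: [604.2, -58.0, 74.3]
tool_rot: [-3.14, -0.001, 1.723]
force: [0.2, -0.6, -1.8]
width: 46.3
gripper_force: 62.5
```

```bash
python3 - <<'E'
from h import *
st();rel([605,-61,45.5],yaw=1.72)
E
```

```text
12.08 [604.2 -58.   74.3] [-3.140e+00 -1.000e-03  1.723e+00] [ 0.25  0.81 -0.33  1.76  0.41  0.64 -0.16] [ 0.2 -0.6 -1.8] 46.3 62.5
[-0.0105  0.0012  0.096  -0.0009 -0.0006  0.0021] rows 0.7
```

>>> move_arm(rows="-.01 0 .05 0 0 0 1;-.01 0 .08 0 0 0 1;-.01 0 .096 0 0 0 1;-.01 0 .096 0 0 0 1;-.01 0 .096 0 0 0 1;-.01 0 .096 0 0 0 -1;-.01 0 .096 0 0 0 -1;-.01 0 .096 0 0 0 -1;-.01 0 .096 0 0 0 -1;-.01 0 .096 0 0 0 -1;-.01 0 0 0 0 0 -1;-.01 0 -.13 0 0 0 -1")

```text
clock: 13.08
eef_pos: [601.9, -62.6, 110.9]
tool_rot: [-3.133, -0.002, 1.721]
force: [1.8, -0.9, 1.0]
width: 85.3
gripper_force: 0.0
```

>>> move_arm(rows="0 0 -.1 0 0 0 -1;0 0 -.23 0 0 0 -1;.05 0 -.36 0 0 0 -1;.18 0 -.4 0 0 0 -1;.3 0 -.4 0 0 0 -1;.3 0 -.4 0 0 0 -1;.3 0 -.4 0 0 0 -1;.3 0 -.4 0 0 0 -1;.3 0 -.4 0 0 0 -1")

```text
clock: 13.83
eef_pos: [591.4, 24.8, 232.8]
tool_rot: [-3.139, 0.001, 1.719]
force: [-0.0, -0.7, 0.4]
width: 85.4
gripper_force: 0.0
```

```bash
python3 - <<'E'
from h import *
st();s=read_state();d=get_image("wrist");cv2.imwrite("pics/w4.png",d["img"][:,:,::-1])
t=get_image("top");crop(t,150,120,330,270,4,"t4.png")
rel([480,215,310],yaw=np.pi-.06)
E
```

```text
13.83 [591.4  24.8 232.8] [-3.139e+00  1.000e-03  1.719e+00] [ 0.18  0.59 -0.43  1.69  0.29  0.93 -0.21] [-0.  -0.7  0.4] 85.4 0.0
[ 6.818e-01 -2.745e-01 -2.572e-01 -1.600e-03 -7.000e-04 -8.675e-01] rows 10.9
```

View pics/w4.png

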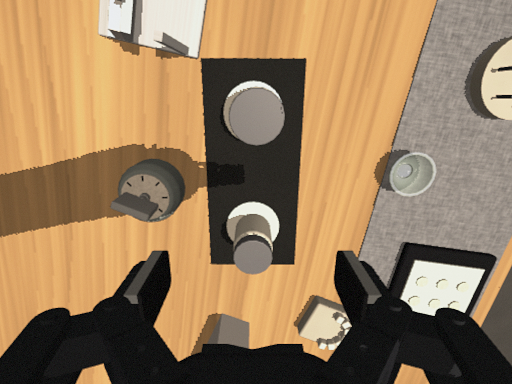

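>>> move_arm(rows=".68 -.275 -.257 0 0 -.867 -1;.68 -.275 -.257 0 0 -.867 -1;.68 -.275 -.257 0 0 -.867 -1;.68 -.275 -.257 0 0 -.867 -1;.68 -.275 -.257 0 0 -.867 -1;.68 -.275 -.257 0 0 -.867 -1;.68 -.275 -.257 0 0 -.867 -1;.68 -.275 -.257 0 0 -.867 -1;.68 -.275 -.257 0 0 -.867 -1;.68 -.275 -.257 0 0 -.867 -1;.68 -.275 -.257 0 0 -.867 -1;.68 -.275 -.257 0 0 -.867 -1")

```text
clock: 14.93
eef_pos: [479.9, 214.8, 310.0]
tool_rot: [-3.141, -0.003, 3.084]
force: [-0.0, 0.3, -0.5]
width: 85.3
gripper_force: 0.0
```

>>> move_arm(rows="0 0 0 0 0 0 .2;0 0 0 0 0 0 .2;0 0 0 0 0 0 .2;0 0 0 0 0 0 .2")

```text
clock: 15.27
eef_pos: [479.5, 215.7, 310.5]
tool_rot: [-3.141, -0.001, 3.082]
force: [-0.3, -0.4, -0.1]
width: 38.8
gripper_force: 0.0
```

```bash
python3 - <<'E'
from h import *
st();s=read_state();d=get_image("wrist");cv2.imwrite("pics/w5.png",d["img"][:,:,::-1]);np.savez("w5.npz",p=s["eef_pos"],r=s["tool_rot"])
c=np.array([462.6,245.7,0]);yw=-.0614;M=R.from_euler('z',yw).as_matrix()
for y in(25,-25,-75):
  f=c+M@[-20,y,24];a=M@[np.sin(np.radians(20)),0,np.cos(np.radians(20))]
  print([proj(d,f+a*l,s).round(1) for l in(80,130,150)])
t=dict(eef_pos=np.array([591.4,24.8,232.8]),tool_rot=np.array([-3.139,.001,1.719]))
print(ray(d,256,115,52,t),ray(d,253,254,76,t))
E
```

```text
15.27 [479.5 215.7 310.5] [-3.141e+00 -1.000e-03  3.082e+00] [ 0.1   0.49 -0.86  1.76  0.41  1.09  0.61] [-0.3 -0.4 -0.1] 38.8 0.0
[array([297.4, 159.1]), array([303.2, 184. ]), array([305.9, 195.8])]
[array([255.7, 159. ]), array([256.1, 183.9]), array([256.3, 195.7])]
[array([214. , 158.9]), array([209.1, 183.7]), array([206.7, 195.6])]
[585.19464367  88.10127338  52.        ] [604.52108483 -60.65320905  76.        ]
```

View pics/w5.png

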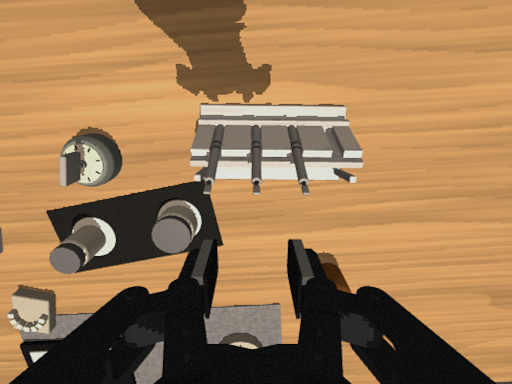

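```bash
python3 - <<'E'
from h import *
im=cv2.imread("pics/w5.png")[95:200,185:370];im=cv2.resize(im,None,fx=4,fy=4,interpolation=cv2.INTER_CUBIC)
cv2.imwrite("pics/w5c.png",im)
E
```

```text
(no output)
```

View pics/w5c.png

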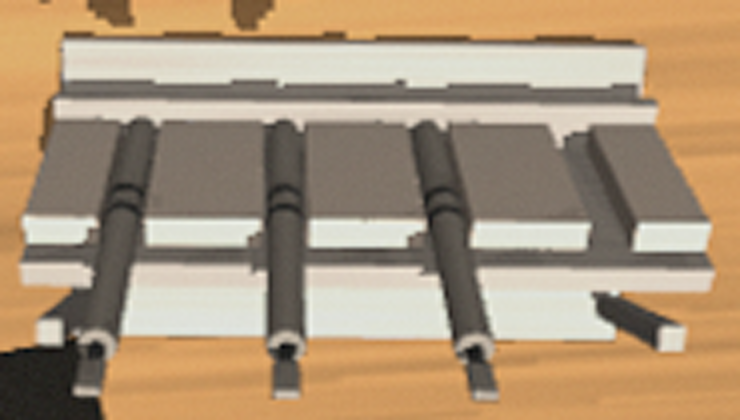

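```bash
cat >> h.py <<'E'
C=np.array([458.6,245.5,0]);M=R.from_euler('z',-.0614).as_matrix();AX=M@[np.sin(np.radians(20)),0,np.cos(np.radians(20))]
def gp(y,l): return C+M@[-20,y,24]+AX*l
_y=M@[0,1,0];RT=R.from_matrix(np.c_[np.cross(_y,-AX),_y,-AX])
E
python3 - <<'E'
from h import *
st();rel(gp(-75,182),RT);print(gp(-75,102))
E
```

```text
15.32 [479.5 215.8 310.6] [-3.141e+00 -1.000e-03  3.082e+00] [ 0.1   0.49 -0.86  1.76  0.41  1.09  0.61] [-0.9  0.1 -0.6] 34.4 0.0
[-0.0655 -0.1553  0.3851 -0.0005  0.2214  0.0011] rows 3.0
[468.85589642 169.72789952 119.84864732]
```

>>> move_arm(rows="-.04 -.1 .1 0 .1 0 .2;-.0655 -.155 .2 0 .2214 0 .2;-.0655 -.155 .3 0 .2214 0 .2;-.0655 -.155 .385 0 .2214 0 .2;-.0655 -.155 .385 0 .2214 0 .2;-.0655 -.155 .385 0 .2214 0 .2;-.0655 -.155 .385 0 .2214 0 .2;-.0655 -.155 .385 0 .2214 0 .2")

```text
clock: 15.98
eef_pos: [496.5, 169.6, 197.6]
tool_rot: [3.14, -0.345, 3.085]
force: [-0.1, 0.5, 0.8]
width: 34.4
gripper_force: 0.0
```

```bash
python3 - <<'E'
from h import *
st();s=read_state();d=get_image("wrist");cv2.imwrite("pics/w6.png",d["img"][:,:,::-1]);rel(gp(-75,102),RT,s)
print([proj(d,gp(-75,l),s).round(1) for l in(80,130,150)])
E
```

```text
15.98 [496.5 169.6 197.6] [ 3.14  -0.345  3.085] [ 0.15  0.8  -0.81  1.62  0.37  1.24  0.77] [-0.1  0.5  0.8] 34.4 0.0
[-0.001  -0.005   0.2751 -0.0003  0.0025  0.0029] rows 2.0
[array([250.8, 197.5]), array([250.5, 221.5]), array([250.3, 234.7])]
```

View pics/w6.png

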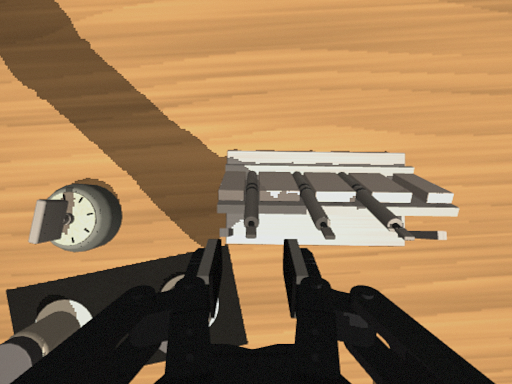

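>>> move_arm(rows="0 -.005 .08 0 0 0 .2;0 -.005 .16 0 0 0 .2;0 -.005 .24 0 0 0 .2;0 -.005 .275 0 0 0 .2;0 -.005 .275 0 0 0 .2;0 -.005 .275 0 0 0 .2;0 -.005 .275 0 0 0 1;0 -.005 .275 0 0 0 1;0 -.005 .275 0 0 0 1;0 -.005 .275 0 0 0 1;0 -.005 .275 0 0 0 1;0 -.005 .275 0 0 0 1")

```text
clock: 17.03
eef_pos: [469.3, 169.0, 118.8]
tool_rot: [3.14, -0.346, 3.083]
force: [1.5, 0.1, 6.1]
width: 9.4
gripper_force: 58.5
```

>>> move_arm(rows="0 0 -.1 0 0 0 1;0 0 -.2 0 0 0 1;0 0 -.3 0 0 0 1;0 0 -.4 0 0 0 1;0 0 -.45 0 0 0 1;0 0 -.45 0 0 0 1;0 0 -.45 0 0 0 1;0 0 -.45 0 0 0 1")

```text
clock: 17.7
eef_pos: [513.2, 165.1, 243.4]
tool_rot: [-3.14, -0.351, 3.083]
force: [-0.0, 0.2, -0.7]
width: 9.3
gripper_force: 59.2
```

```bash
python3 - <<'E'
from h import *
st();rel([520,60,280],yaw=2.4)
E
```

```text
17.7 [513.2 165.1 243.4] [-3.14  -0.351  3.083] [ 0.16  0.77 -0.83  1.53  0.34  1.35  0.8 ] [-0.   0.2 -0.7] 9.3 59.2
[ 0.0013 -0.3488 -0.1291 -0.0772 -0.2143  0.4304] rows 6.1
```

>>> move_arm(rows="0 -.05 -.129 -.04 -.1 .1 1;0 -.15 -.129 -.077 -.214 .25 1;0 -.25 -.129 -.077 -.214 .43 1;0 -.349 -.129 -.077 -.214 .43 1;0 -.349 -.129 -.077 -.214 .43 1;0 -.349 -.129 -.077 -.214 .43 1;0 -.349 -.129 -.077 -.214 .43 1;0 -.349 -.129 -.077 -.214 .43 1;0 -.349 -.129 -.077 -.214 .43 1")

```text
clock: 18.45
eef_pos: [520.1, 60.3, 279.8]
tool_rot: [-3.141, -0.001, 2.402]
force: [0.3, -0.3, -0.7]
width: 9.3
gripper_force: 59.3
```

```bash
python3 - <<'E'
from h import *
st();rel([575,-190,260],yaw=1.31)
E
```

```text
18.45 [520.1  60.3 279.8] [-3.141e+00 -1.000e-03  2.402e+00] [ 0.28  0.47 -0.66  1.81  0.34  0.98  0.31] [ 0.3 -0.3 -0.7] 9.3 59.3
[-6.974e-01 -4.930e-01  6.540e-02 -7.000e-04 -6.000e-04  6.952e-01] rows 8.7
```

>>> move_arm(rows="-.6974 -.493 .065 0 0 .695 1;-.6974 -.493 .065 0 0 .695 1;-.6974 -.493 .065 0 0 .695 1;-.6974 -.493 .065 0 0 .695 1;-.6974 -.493 .065 0 0 .695 1;-.6974 -.493 .065 0 0 .695 1;-.6974 -.493 .065 0 0 .695 1;-.6974 -.493 .065 0 0 .695 1;-.6974 -.493 .065 0 0 .695 1;-.6974 -.493 .065 0 0 .695 1;-.6974 -.493 .065 0 0 .695 1;-.6974 -.493 .065 0 0 .695 1")

```text
clock: 19.45
eef_pos: [575.5, -189.7, 260.4]
tool_rot: [-3.141, -0.002, 1.312]
force: [0.7, -0.5, -0.6]
width: 9.3
gripper_force: 59.4
```

```bash
python3 - <<'E'
from h import *
st();rel([594.3,-245.3,190],yaw=1.31)
E
```

```text
19.45 [ 575.5 -189.7  260.4] [-3.141e+00 -2.000e-03  1.312e+00] [ 0.47  0.56 -0.32  1.62  0.2   0.99 -0.17] [ 0.7 -0.5 -0.6] 9.3 59.4
[-1.636e-01  1.083e-01  2.344e-01 -2.000e-04 -1.100e-03  1.200e-03] rows 2.2
```

>>> move_arm(rows="-.08 .054 .11 0 0 0 1;-.1636 .1083 .2 0 0 0 1;-.1636 .1083 .2344 0 0 0 1;-.1636 .1083 .2344 0 0 0 1;-.1636 .1083 .2344 0 0 0 1;-.1636 .1083 .2344 0 0 0 1;-.1636 .1083 .2344 0 0 0 1")

```text
clock: 20.03
eef_pos: [595.3, -244.5, 192.3]
tool_rot: [3.138, -0.002, 1.311]
force: [-0.2, -0.4, 0.3]
width: 9.3
gripper_force: 59.3
```

```bash
python3 - <<'E'
from h import *
st();s=read_state();w=get_image("wrist");t=get_image("top");e=get_image("scene")
p=s["eef_pos"];Rm=R.from_euler('xyz',s["tool_rot"]).as_matrix()
ims=[]
for d,ss,k in((w,s,4),(t,None,6),(e,None,6)):
    pts=[p+Rm@[0,0,102],p+Rm@[0,0,-28]]
    q=[proj(d,x,ss) for x in pts];q.append(proj(d,[594.3,-245.3,65],ss));print(np.round(q,1))
    m=q[0].astype(int);h=int(240/k/1)
    x0=max(0,min(512-2*h,m[0]-h));y0=max(0,min(384-2*h,m[1]-h));print(x0,y0)
    c=cv2.resize(d["img"][y0:y0+2*h,x0:x0+2*h,::-1],(264*1,264),interpolation=cv2.INTER_CUBIC) 
    ims.append(c)
cv2.imwrite("pics/w7.png",cv2.resize(np.hstack(ims),None,fx=1,fy=1))
E
```

```text
20.03 [ 595.3 -244.5  192.3] [ 3.138e+00 -2.000e-03  1.311e+00] [ 0.52  0.69 -0.3   1.59  0.24  0.9  -0.12] [-0.2 -0.4  0.3] 9.3 59.3
[[250.9 198.8]
 [249.7 301.9]
 [249.7 191. ]]
190 138
[[352.9 189.8]
 [369.8 176.1]
 [350.6 192.6]]
312 149
[[157.  211.2]
 [148.4 161.6]
 [157.9 219.5]]
116 171
```

View pics/w7.png

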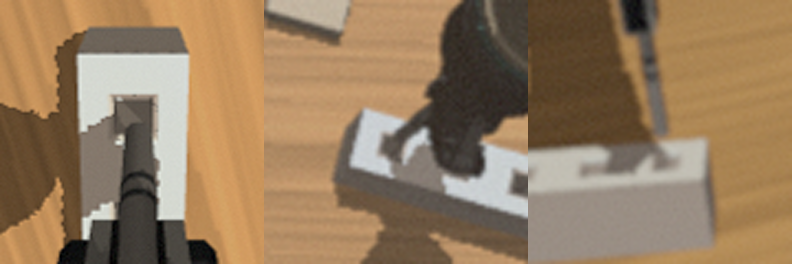

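```bash
python3 - <<'E'
from h import *
st();rel([595.3,-245.3,150],yaw=1.31)
E
```

```text
20.18 [ 594.9 -245.1  192. ] [ 3.139e+00 -1.000e-03  1.310e+00] [ 0.52  0.69 -0.3   1.59  0.24  0.9  -0.12] [ 0.3  0.2 -0.2] 9.0 59.3
[-5.000e-04  1.000e-03  1.399e-01  1.800e-03 -8.000e-04 -1.000e-04] rows 1.0
```

>>> move_arm(rows="0 0 .03 0 0 0 1;0 0 .06 0 0 0 1;0 0 .09 0 0 0 1;0 0 .12 0 0 0 1;0 0 .14 0 0 0 1;0 0 .14 0 0 0 1;0 0 .14 0 0 0 1")

```text
clock: 20.77
eef_pos: [594.1, -245.5, 147.9]
tool_rot: [-3.141, -0.002, 1.309]
force: [-0.6, 0.9, -0.5]
width: 10.0
gripper_force: 59.3
```

```bash
python3 - <<'E'
from h import *
st();rel([595.3,-245.3,113],yaw=1.31)
E
```

```text
20.77 [ 594.1 -245.5  147.9] [-3.141e+00 -2.000e-03  1.309e+00] [ 0.52  0.74 -0.28  1.62  0.26  0.82 -0.14] [-0.6  0.9 -0.5] 10.0 59.3
[ 0.0016  0.0038  0.1164 -0.0002 -0.001  -0.0009] rows 0.8
```

>>> move_arm(rows="0 .003 .04 0 0 0 1;0 .003 .08 0 0 0 1;0 .003 .11 0 0 0 1;0 .003 .118 0 0 0 1;0 .003 .118 0 0 0 1;0 .003 .118 0 0 0 1")

```text
clock: 21.27
eef_pos: [595.4, -245.9, 113.0]
tool_rot: [3.141, -0.001, 1.309]
force: [0.1, 0.5, -0.4]
width: 9.7
gripper_force: 59.2
```

>>> move_arm(rows="0 0 0 0 0 0 .2;0 0 0 0 0 0 .2;0 0 0 0 0 0 .2;0 0 0 0 0 0 .2;0 0 0 0 0 0 .2;0 0 -.1 0 0 0 .2;0 0 -.23 0 0 0 .2;0 0 -.36 0 0 0 .2;0 0 -.5 0 0 0 .2;0 0 -.5 0 0 0 .2;0 0 -.5 0 0 0 .2;0 0 -.5 0 0 0 .2")

```text
clock: 22.27
eef_pos: [594.6, -246.0, 263.1]
tool_rot: [3.141, -0.001, 1.308]
force: [-0.3, 0.6, -1.9]
width: 34.5
gripper_force: 0.0
```

```bash
python3 - <<'E'
from h import *
st();rel([520,60,285],yaw=2.4)
E
```

```text
22.27 [ 594.6 -246.   263.1] [ 3.141e+00 -1.000e-03  1.308e+00] [ 0.54  0.62 -0.32  1.51  0.21  1.05 -0.09] [-0.3  0.6 -1.9] 34.5 0.0
[ 9.208e-01 -5.048e-01 -7.230e-02  6.000e-04 -4.000e-04 -6.949e-01] rows 8.7
```

```bash
python3 - <<'E'
from h import *
s=dict(eef_pos=np.array([520,60,285.]),tool_rot=np.array([np.pi,0,2.4]))
rel(gp(-25,172),RT,s);rel(gp(25,172),RT,s)
E
```

```text
[ 0.4155  0.3343  0.3312  0.0756  0.2136 -0.4285] rows 6.1
[ 0.5204  0.4639  0.3312  0.0756  0.2136 -0.4285] rows 6.1
```

>>> move_arm(rows=".9208 -.505 -.072 0 0 -.695 .2;.9208 -.505 -.072 0 0 -.695 .2;.9208 -.505 -.072 0 0 -.695 .2;.9208 -.505 -.072 0 0 -.695 .2;.9208 -.505 -.072 0 0 -.695 .2;.9208 -.505 -.072 0 0 -.695 .2;.9208 -.505 -.072 0 0 -.695 .2;.9208 -.505 -.072 0 0 -.695 .2;.9208 -.505 -.072 0 0 -.695 .2;.9208 -.505 -.072 0 0 -.695 .2;.9208 -.505 -.072 0 0 -.695 .2;.9208 -.505 -.072 0 0 -.695 .2")

```text
clock: 23.27
eef_pos: [520.1, 58.5, 283.9]
tool_rot: [-3.141, -0.001, 2.396]
force: [0.2, 0.1, 0.3]
width: 34.3
gripper_force: 0.0
```

>>> move_arm(rows=".1 .08 0 .02 .05 -.1 .2;.2 .16 0 .04 .1 -.2 .2;.3 .24 0 .06 .16 -.3 .2;.4155 .3343 0 .0756 .2136 -.4285 .2;.4155 .3343 0 .0756 .2136 -.4285 .2;.4155 .3343 .1 .0756 .2136 -.4285 .2;.4155 .3343 .2 .0756 .2136 -.4285 .2;.4155 .3343 .331 .0756 .2136 -.4285 .2;.4155 .3343 .331 .0756 .2136 -.4285 .2;.4155 .3343 .331 .0756 .2136 -.4285 .2;.4155 .3343 .331 .0756 .2136 -.4285 .2;.4155 .3343 .331 .0756 .2136 -.4285 .2")

```text
clock: 24.27
eef_pos: [497.3, 218.9, 188.3]
tool_rot: [3.139, -0.345, 3.08]
force: [-0.4, -0.8, -0.0]
width: 34.5
gripper_force: 0.0
```

```bash
python3 - <<'E'
from h import *
st();rel(gp(-25,102),RT)
E
```

```text
24.27 [497.3 218.9 188.3] [ 3.139 -0.345  3.08 ] [ 0.08  0.84 -0.82  1.59  0.38  1.23  0.69] [-0.4 -0.8 -0. ] 34.5 0.0
[ 0.0026 -0.0035  0.2433  0.0018  0.0027 -0.    ] rows 1.8
```

>>> move_arm(rows=".0026 -.0035 .08 .002 .002 0 .2;.0026 -.0035 .16 .002 .002 0 .2;.0026 -.0035 .22 .002 .002 0 .2;.0026 -.0035 .243 .002 .002 0 .2;.0026 -.0035 .243 .002 .002 0 .2;.0026 -.0035 .243 .002 .002 0 .2;.0026 -.0035 .243 .002 .002 0 1;.0026 -.0035 .243 .002 .002 0 1;.0026 -.0035 .243 .002 .002 0 1;.0026 -.0035 .243 .002 .002 0 1;.0026 -.0035 .243 .002 .002 0 1;.0026 -.0035 .243 .002 .002 0 1")

```text
clock: 25.27
eef_pos: [472.0, 219.8, 119.0]
tool_rot: [3.141, -0.348, 3.081]
force: [1.6, 0.7, 6.7]
width: 9.4
gripper_force: 58.6
```

>>> move_arm(rows="0 0 -.1 0 0 0 1;0 0 -.2 0 0 0 1;0 0 -.3 0 0 0 1;0 0 -.4 0 0 0 1;0 0 -.45 0 0 0 1;0 0 -.45 0 0 0 1;0 0 -.45 0 0 0 1;0 0 -.45 0 0 0 1")

```text
clock: 25.93
eef_pos: [516.1, 215.7, 243.3]
tool_rot: [-3.138, -0.353, 3.081]
force: [0.1, 0.5, -0.3]
width: 9.6
gripper_force: 59.0
```

```bash
python3 - <<'E'
from h import *
st();rel([520,60,280],yaw=2.4)
s=dict(eef_pos=np.array([520,60,280.]),tool_rot=np.array([np.pi,0,2.4]));rel([575,-190,260],s=s,yaw=1.31)
s=dict(eef_pos=np.array([575,-190,260.]),tool_rot=np.array([np.pi,0,1.31]));rel([582.4,-293.6,195],s=s)
E
```

```text
25.93 [516.1 215.7 243.3] [-3.138 -0.353  3.081] [ 0.08  0.8  -0.84  1.48  0.34  1.37  0.73] [ 0.1  0.5 -0.3] 9.6 59.0
[ 5.000e-04 -5.178e-01 -1.282e-01 -7.860e-02 -2.151e-01  4.292e-01] rows 6.1
[-0.6981 -0.4907  0.0667  0.     -0.      0.6939] rows 8.7
[-0.3273  0.1129  0.2167  0.      0.      0.    ] rows 2.9
```

>>> move_arm(rows="0 -.1 -.128 -.04 -.1 .1 1;0 -.23 -.128 -.079 -.215 .25 1;0 -.36 -.128 -.079 -.215 .429 1;0 -.518 -.128 -.079 -.215 .429 1;0 -.518 -.128 -.079 -.215 .429 1;0 -.518 -.128 -.079 -.215 .429 1;0 -.518 -.128 -.079 -.215 .429 1;0 -.518 -.128 -.079 -.215 .429 1;0 -.518 -.128 -.079 -.215 .429 1")

```text
clock: 26.68
eef_pos: [519.9, 60.4, 279.9]
tool_rot: [3.141, -0.001, 2.402]
force: [-0.1, -1.1, 0.5]
width: 9.3
gripper_force: 59.1
```

>>> move_arm(rows="-.698 -.491 -.05 0 0 .694 1;-.698 -.491 -.05 0 0 .694 1;-.698 -.491 -.05 0 0 .694 1;-.698 -.491 -.05 0 0 .694 1;-.698 -.491 -.05 0 0 .694 1;-.698 -.491 -.05 0 0 .694 1;-.698 -.491 -.05 0 0 .694 1;-.698 -.491 -.05 0 0 .694 1;-.698 -.491 -.05 0 0 .694 1;-.698 -.491 -.05 0 0 .694 1;-.698 -.491 -.05 0 0 .694 1;-.698 -.491 -.05 0 0 .694 1")

```text
clock: 27.68
eef_pos: [575.6, -189.2, 294.7]
tool_rot: [3.142, -0.003, 1.313]
force: [-0.3, -0.5, -0.3]
width: 9.2
gripper_force: 59.2
```

```bash
python3 - <<'E'
from h import *
st();rel([582.4,-293.6,190],yaw=1.31)
E
```

```text
27.68 [ 575.6 -189.2  294.7] [ 3.142e+00 -3.000e-03  1.313e+00] [ 0.49  0.53 -0.35  1.58  0.2   1.07 -0.17] [-0.3 -0.5 -0.3] 9.2 59.2
[-0.3315  0.1105  0.3481 -0.     -0.0018  0.0019] rows 3.5
```

>>> move_arm(rows="-.11 .04 0 0 0 0 1;-.22 .08 0 0 0 0 1;-.3315 .1105 0 0 -.001 .002 1;-.3315 .1105 0 0 -.001 .002 1;-.3315 .1105 0 0 -.001 .002 1;-.3315 .1105 .1 0 -.001 .002 1;-.3315 .1105 .2 0 -.001 .002 1;-.3315 .1105 .3 0 -.001 .002 1;-.3315 .1105 .348 0 -.001 .002 1;-.3315 .1105 .348 0 -.001 .002 1;-.3315 .1105 .348 0 -.001 .002 1;-.3315 .1105 .348 0 -.001 .002 1")

```text
clock: 28.68
eef_pos: [583.5, -293.5, 192.3]
tool_rot: [3.138, -0.001, 1.308]
force: [-0.1, -0.8, -0.2]
width: 9.4
gripper_force: 59.1
```

```bash
python3 - <<'E'
from h import *
get_image("top");st();s=read_state();e=get_image("scene");w=get_image("wrist");rel([582.4,-293.6,150],yaw=1.31)
cv2.imwrite("pics/s8.png",e["img"][:,:,::-1]);cv2.imwrite("pics/w8.png",w["img"][:,:,::-1])
p=s["eef_pos"];Rm=R.from_euler('xyz',s["tool_rot"]).as_matrix();q=proj(e,p+Rm@[0,0,102]);print(q,proj(e,[582.4,-293.6,65]))
# shaft profile in scene: columns darkness rows just above foot
g=cv2.cvtColor(e["img"],cv2.COLOR_RGB2GRAY).astype(int);u,v=int(q[0]),int(q[1])
for r in range(v-8,v+8,1):print(r,g[r,u-9:u+10])
E
```

```text
28.73 [ 583.6 -293.8  192.7] [ 3.137e+00 -1.000e-03  1.308e+00] [ 0.61  0.7  -0.31  1.56  0.25  0.92 -0.05] [-0.7 -0.2  0.5] 9.4 59.1
[ 0.001  -0.0039  0.1419  0.0028 -0.0003 -0.002 ] rows 1.0
[134.22836679 213.11404886] [136.13323157 221.45227713]
205 [ 74  73  74  77  88 104 108 108 105 120 135 139 136 140 139 138 138 136
 137]
206 [ 73  69  73  72  88 100 107 105 104 115 134 137 140 137 135 139 139 137
 140]
207 [ 69  68  73  70  83  98 108 105 102 113 130 139 141 141 139 141 145 142
 143]
208 [ 71  68  69  72  81  95 106 107 103 107 126 139 142 143 144 144 144 143
 144]
209 [ 70  71  71  72  81  94 104 105 102 104 124 139 144 142 143 141 143 142
 139]
210 [ 69  74  72  71  79  91 106 108 105 104 120 137 144 140 137 139 138 135
 136]
211 [ 73  72  77  73  77  86 102 107 105 102 117 131 137 140 137 137 138 137
 139]
212 [ 74  72  73  67  73  81 100 107 105 102 114 129 137 137 138 138 138 139
 141]
213 [ 69  69  71  70  67  77  88 102 104 107 121 136 140 142 143 140 143 143
 146]
214 [ 69  69  69  72  70  71  84  92 101 114 137 145 149 150 149 151 155 156
 156]
215 [ 76  76  79  75  80  77  84  94 113 141 156 166 170 169 172 174 174 178
 178]
216 [ 90  93  89  94  96  97  94 104 128 159 179 182 184 182 186 186 187 189
 190]
217 [102  99 100 100 104 104 104 105 128 160 178 192 191 192 190 189 190 191
 190]
218 [105 103 105 102 105 105 106 110 116 141 168 187 191 191 190 191 191 190
 190]
219 [104 104 104 103 104 116 119 115 120 130 157 176 183 182 182 185 189 191
 191]
220 [104 104 105 109 122 141 142 123 114 121 138 156 162 162 168 177 187 190
 190]
```

>>> move_arm(rows=".006 -.004 .03 .003 0 0 1;.006 -.004 .06 .003 0 0 1;.006 -.004 .08 .003 0 0 1;.006 -.004 .1 .003 0 0 1;.006 -.004 .12 .003 0 0 1;.006 -.004 .14 .003 0 0 1;.006 -.004 .14 .003 0 0 1;.006 -.004 .14 .003 0 0 1")

```text
clock: 29.5
eef_pos: [581.4, -291.9, 148.2]
tool_rot: [-3.137, -0.001, 1.306]
force: [-0.8, 0.1, 0.5]
width: 9.5
gripper_force: 59.1
```

```bash
python3 - <<'E'
from h import *
get_image("top");st();s=read_state();e=get_image("scene");rel([582.4,-292.6,112.5],yaw=1.31)
print(s["torque"].round(2));cv2.imwrite("pics/s9.png",e["img"][:,:,::-1])
E
```

```text
29.55 [ 581.7 -292.   148.7] [-3.138e+00 -1.000e-03  1.306e+00] [ 0.59  0.75 -0.3   1.59  0.27  0.84 -0.07] [ 0.1  0.4 -0.8] 9.4 59.1
[-0.0012  0.0025  0.1218 -0.0018 -0.0005 -0.0023] rows 0.9
[-0.03  0.01  0.02]
```

No contact force with the foot 18 mm into the well. Continue down, release, retreat.

>>> move_arm(rows="0 .002 .04 0 0 0 1;0 .002 .08 0 0 0 1;0 .002 .11 0 0 0 1;0 .002 .12 0 0 0 1;0 .002 .12 0 0 0 1;0 .002 .12 0 0 0 1")

```text
clock: 30.1
eef_pos: [581.8, -291.9, 112.0]
tool_rot: [-3.137, -0.001, 1.307]
force: [-0.3, 0.6, -0.7]
width: 9.5
gripper_force: 59.0
```

>>> move_arm(rows="0 0 0 0 0 0 .2;0 0 0 0 0 0 .2;0 0 0 0 0 0 .2;0 0 0 0 0 0 .2;0 0 0 0 0 0 .2;0 0 -.1 0 0 0 .2;0 0 -.23 0 0 0 .2;0 0 -.36 0 0 0 .2;0 0 -.55 0 0 0 .2;0 0 -.55 0 0 0 .2;0 0 -.55 0 0 0 .2;0 0 -.55 0 0 0 .2")

```text
clock: 31.1
eef_pos: [582.9, -292.5, 278.9]
tool_rot: [-3.14, -0.0, 1.306]
force: [0.5, -0.6, -1.5]
width: 34.5
gripper_force: 0.0
```

```bash
python3 - <<'E'
from h import *
st();rel([520,10,285],yaw=2.2)
s=dict(eef_pos=np.array([520,10,285.]),tool_rot=np.array([np.pi,0,2.2]))
rel(gp(25,172),RT,s)
E
```

```text
31.1 [ 582.9 -292.5  278.9] [-3.14  -0.     1.306] [ 0.61  0.62 -0.33  1.46  0.21  1.1  -0.02] [ 0.5 -0.6 -1.5] 34.5 0.0
[ 9.186e-01 -4.659e-01 -1.940e-02 -7.000e-04 -5.000e-04 -5.690e-01] rows 7.4
[ 0.7369  0.4494  0.3312  0.0978  0.2076 -0.5545] rows 7.5
```

>>> move_arm(rows=".9186 -.466 -.02 0 0 -.569 .2;.9186 -.466 -.02 0 0 -.569 .2;.9186 -.466 -.02 0 0 -.569 .2;.9186 -.466 -.02 0 0 -.569 .2;.9186 -.466 -.02 0 0 -.569 .2;.9186 -.466 -.02 0 0 -.569 .2;.9186 -.466 -.02 0 0 -.569 .2;.9186 -.466 -.02 0 0 -.569 .2;.9186 -.466 -.02 0 0 -.569 .2;.9186 -.466 -.02 0 0 -.569 .2;.9186 -.466 -.02 0 0 -.569 .2;.9186 -.466 -.02 0 0 -.569 .2")

```text
clock: 32.1
eef_pos: [519.5, 8.2, 283.5]
tool_rot: [-3.138, -0.004, 2.197]
force: [0.9, 0.6, -0.0]
width: 34.2
gripper_force: 0.0
```

>>> move_arm(rows=".12 .08 0 .02 .04 -.09 .2;.25 .15 0 .035 .07 -.18 .2;.37 .22 0 .05 .1 -.27 .2;.5 .3 0 .065 .14 -.36 .2;.62 .38 0 .08 .18 -.45 .2;.737 .4494 0 .098 .2076 -.5545 .2;.737 .4494 0 .098 .2076 -.5545 .2;.737 .4494 .1 .098 .2076 -.5545 .2;.737 .4494 .2 .098 .2076 -.5545 .2;.737 .4494 .331 .098 .2076 -.5545 .2;.737 .4494 .331 .098 .2076 -.5545 .2;.737 .4494 .331 .098 .2076 -.5545 .2")

```text
clock: 33.1
eef_pos: [497.9, 266.4, 184.1]
tool_rot: [-3.14, -0.357, 3.078]
force: [0.5, -0.0, 1.8]
width: 34.2
gripper_force: 0.0
```

```bash
python3 - <<'E'
from h import *
get_image("top");get_image("top");get_image("top");st();rel(gp(25,102),RT)
E
```

```text
33.25 [499.3 269.  188. ] [ 3.138 -0.35   3.08 ] [ 0.    0.87 -0.84  1.52  0.38  1.26  0.63] [ 0.  -0.9  0.2] 34.0 0.0
[-1.600e-03 -4.100e-03  2.412e-01  2.200e-03 -4.000e-04  2.000e-04] rows 1.7
```

>>> move_arm(rows="-.001 -.003 .08 .002 .001 0 .2;-.001 -.003 .16 .002 .001 0 .2;-.001 -.003 .22 .002 .001 0 .2;-.001 -.003 .242 .002 .001 0 .2;-.001 -.003 .242 .002 .001 0 .2;-.001 -.003 .242 .002 .001 0 .2;-.001 -.003 .242 .002 .001 0 1;-.001 -.003 .242 .002 .001 0 1;-.001 -.003 .242 .002 .001 0 1;-.001 -.003 .242 .002 .001 0 1;-.001 -.003 .242 .002 .001 0 1;-.001 -.003 .242 .002 .001 0 1")

```text
clock: 34.25
eef_pos: [474.7, 270.0, 118.9]
tool_rot: [3.141, -0.351, 3.081]
force: [1.6, 0.9, 7.1]
width: 9.5
gripper_force: 58.6
```

>>> move_arm(rows="0 0 -.1 0 0 0 1;0 0 -.2 0 0 0 1;0 0 -.3 0 0 0 1;0 0 -.4 0 0 0 1;0 0 -.45 0 0 0 1;0 0 -.45 0 0 0 1;0 0 -.45 0 0 0 1;0 0 -.45 0 0 0 1")

```text
clock: 34.92
eef_pos: [519.3, 265.9, 243.0]
tool_rot: [-3.138, -0.356, 3.081]
force: [-0.5, 0.3, 0.3]
width: 9.4
gripper_force: 58.9
```

```bash
python3 - <<'E'
from h import *
st();rel([520,60,290],yaw=2.4)
s=dict(eef_pos=np.array([520,60,290.]),tool_rot=np.array([np.pi,0,2.4]));rel([575,-190,300],s=s,yaw=1.31)
s=dict(eef_pos=np.array([575,-190,300.]),tool_rot=np.array([np.pi,0,1.31]));rel([569.6,-341.3,190],s=s)
E
```

```text
34.92 [519.3 265.9 243. ] [-3.138 -0.356  3.081] [ 0.    0.84 -0.85  1.41  0.35  1.4   0.67] [-0.5  0.3  0.3] 9.4 58.9
[ 0.0133 -0.6856 -0.16   -0.0792 -0.2168  0.4292] rows 6.1
[-0.6981 -0.4907 -0.0333  0.     -0.      0.6939] rows 8.7
[-0.4919  0.1127  0.3667  0.      0.      0.    ] rows 4.5
```

>>> move_arm(rows="0 -.1 -.16 -.04 -.1 .1 1;0.01 -.23 -.16 -.079 -.217 .25 1;.013 -.36 -.16 -.079 -.217 .429 1;.013 -.5 -.16 -.079 -.217 .429 1;.013 -.6856 -.16 -.079 -.217 .429 1;.013 -.6856 -.16 -.079 -.217 .429 1;.013 -.6856 -.16 -.079 -.217 .429 1;.013 -.6856 -.16 -.079 -.217 .429 1;.013 -.6856 -.16 -.079 -.217 .429 1")

```text
clock: 35.67
eef_pos: [519.8, 60.8, 290.1]
tool_rot: [3.141, -0.001, 2.402]
force: [-0.8, 0.7, -0.5]
width: 9.6
gripper_force: 59.0
```

>>> move_arm(rows="-.698 -.491 -.033 0 0 .694 1;-.698 -.491 -.033 0 0 .694 1;-.698 -.491 -.033 0 0 .694 1;-.698 -.491 -.033 0 0 .694 1;-.698 -.491 -.033 0 0 .694 1;-.698 -.491 -.033 0 0 .694 1;-.698 -.491 -.033 0 0 .694 1;-.698 -.491 -.033 0 0 .694 1;-.698 -.491 -.033 0 0 .694 1;-.698 -.491 -.033 0 0 .694 1;-.698 -.491 -.033 0 0 .694 1")

```text
clock: 36.58
eef_pos: [575.9, -188.3, 299.6]
tool_rot: [-3.141, -0.002, 1.315]
force: [0.9, -0.7, -0.7]
width: 9.4
gripper_force: 59.1
```

>>> move_arm(rows="-.11 .02 0 0 0 0 1;-.22 .05 0 0 0 0 1;-.33 .07 0 0 0 0 1;-.44 .1 0 0 0 0 1;-.492 .113 0 0 0 0 1;-.492 .113 0 0 0 0 1;-.492 .113 .1 0 0 0 1;-.492 .113 .2 0 0 0 1;-.492 .113 .3 0 0 0 1;-.492 .113 .367 0 0 0 1;-.492 .113 .367 0 0 0 1;-.492 .113 .367 0 0 0 1")

```text
clock: 37.58
eef_pos: [570.6, -338.8, 189.5]
tool_rot: [-3.141, -0.004, 1.313]
force: [0.0, -0.4, 0.4]
width: 9.6
gripper_force: 59.0
```

```bash
python3 - <<'E'
from h import *
[get_image("top") for _ in range(4)];st();s=read_state();e=get_image("scene");rel([569.6,-341,150],yaw=1.31)
p=s["eef_pos"];Rm=R.from_euler('xyz',s["tool_rot"]).as_matrix();q=proj(e,p+Rm@[0,0,102]);print(q)
g=cv2.cvtColor(e["img"],cv2.COLOR_RGB2GRAY).astype(int);u,v=int(q[0]),int(q[1])
for r in range(v-8,v+4,2):print(r,g[r,u-9:u+10])
E
```

```text
37.78 [ 571.8 -340.8  192.4] [ 3.136e+00 -1.000e-03  1.311e+00] [ 0.68  0.72 -0.33  1.52  0.27  0.94  0.01] [-0.5  0.  -0.3] 9.4 59.0
[-1.900e-03 -7.000e-03  1.407e-01  3.100e-03 -6.000e-04  1.000e-04] rows 1.0
[112.25251224 215.04642069]
207 [ 77  75  78  91 103 108 105  93  80  76  81 104 129 144 144 143 142 140
 140]
209 [ 76  74  74  85  97 105 108  99  88  74  81 106 133 141 139 135 138 135
 138]
211 [ 70  73  68  76  87  99 106 103  91  78  79 105 131 141 142 140 142 139
 141]
213 [ 70  67  74  70  80  95 106 105 103  86  76  92 118 138 141 145 143 142
 142]
215 [ 70  71  73  70  77  85  98 101 100  92  77  80 106 130 138 139 138 138
 140]
217 [ 78  84  80  82  84  89  87  88  98 124 147 161 168 173 176 178 179 177
 180]
```

```bash
python3 - <<'E'
from h import *
e=get_image("scene");g=cv2.cvtColor(cv2.imread("pics/scene0.png"),cv2.COLOR_BGR2GRAY).astype(int)
for w in((595.3,-245.3),(582.4,-293.6),(569.6,-341.6),(556.8,-389.9)):
    q=proj(e,[*w,65]);u,v=q.round().astype(int);a=255-g[v-6:v+7,u-9:u+10];b=np.clip(a-90,0,None).astype(float)
    Y,X=np.mgrid[-6:7,-9:10];print(q.round(1),u+(b*X).sum()/b.sum(),v+(b*Y).sum()/b.sum());print(g[v,u-9:u+10])
E
```

```text
[158.  219.8] 158.03608247422682 221.6430412371134
[185 184 183 177 162 140 137 138 136 137 135 142 154 171 182 184 184 184
 183]
[136.1 221.5] 134.65666266506602 221.1812725090036
[183 183 185 178 167 147 137 141 142 137 139 141 151 171 180 183 183 184
 182]
[114.1 223.1] 112.83981154299175 223.72320376914016
[184 185 183 178 159 136 131 138 139 139 138 141 153 172 181 184 184 184
 182]
[ 91.6 224.9] 90.90628445424477 226.19294377067254
[182 183 180 169 143 120 127 138 138 136 137 146 163 178 183 182 182 181
 185]
```

>>> move_arm(rows=".007 -.006 .03 .003 0 0 1;.007 -.006 .06 .003 0 0 1;.007 -.006 .08 .003 0 0 1;.007 -.006 .1 .003 0 0 1;.007 -.006 .12 .003 0 0 1;.007 -.006 .14 .003 0 0 1;.007 -.006 .14 .003 0 0 1;.007 -.006 .14 .003 0 0 1")

```text
clock: 38.55
eef_pos: [569.1, -338.2, 147.7]
tool_rot: [-3.138, -0.002, 1.31]
force: [-0.2, -0.1, -0.6]
width: 9.3
gripper_force: 59.0
```

```bash
python3 - <<'E'
from h import *
get_image("top");st();s=read_state();rel([570.3,-338.6,112.5],yaw=1.31)
print(s["torque"].round(2))
E
```

```text
38.6 [ 569.4 -338.3  148.2] [-3.139e+00 -2.000e-03  1.310e+00] [ 0.67  0.77 -0.31  1.56  0.29  0.86 -0.01] [ 0.  -0.1 -0.9] 9.4 59.0
[-0.0003  0.0034  0.1191 -0.0019 -0.001  -0.0002] rows 0.9
[-0.02 -0.03  0.01]
```

>>> move_arm(rows="0 .002 .04 0 0 0 1;0 .002 .08 0 0 0 1;0 .002 .11 0 0 0 1;0 .002 .12 0 0 0 1;0 .002 .12 0 0 0 1;0 .002 .12 0 0 0 1")

```text
clock: 39.1
eef_pos: [569.6, -338.2, 111.6]
tool_rot: [-3.138, -0.002, 1.31]
force: [-0.8, 0.5, 0.3]
width: 9.6
gripper_force: 58.9
```

>>> move_arm(rows="0 0 0 0 0 0 .2;0 0 0 0 0 0 .2;0 0 0 0 0 0 .2;0 0 0 0 0 0 .2;0 0 0 0 0 0 .2;0 0 -.1 0 0 0 .2;0 0 -.23 0 0 0 .2;0 0 -.36 0 0 0 .2;0 0 -.55 0 0 0 .2;0 0 -.55 0 0 0 .2;0 0 -.55 0 0 0 .2;0 0 -.55 0 0 0 .2")

```text
clock: 40.1
eef_pos: [570.5, -338.9, 278.4]
tool_rot: [-3.141, -0.001, 1.31]
force: [-0.0, 0.2, -0.5]
width: 34.3
gripper_force: 0.0
```

```bash
python3 - <<'E'
from h import *
st();rel([530,-90,270],yaw=1.9)
t=get_image("top");w=get_image("wrist");e=get_image("scene")
for n,d in(("t",t),("w",w),("e",e)):cv2.imwrite(f"pics/{n}10.png",d["img"][:,:,::-1])
a=cv2.resize(t["img"][150:250,180:420],None,fx=2.5,fy=2.5,interpolation=2)
b=cv2.resize(e["img"][160:260,70:310],None,fx=2.5,fy=2.5,interpolation=2)
im=np.vstack([a,b]);print(im.shape);cv2.imwrite("pics/c10.png",im[:,:,::-1])
E
```

```text
40.1 [ 570.5 -338.9  278.4] [-3.141e+00 -1.000e-03  1.310e+00] [ 0.69  0.64 -0.35  1.43  0.23  1.12  0.04] [-0.   0.2 -0.5] 34.3 0.0
[ 7.666e-01 -3.448e-01  2.900e-02 -4.000e-04 -7.000e-04 -3.759e-01] rows 6.1
(500, 600, 3)
```

View pics/c10.png

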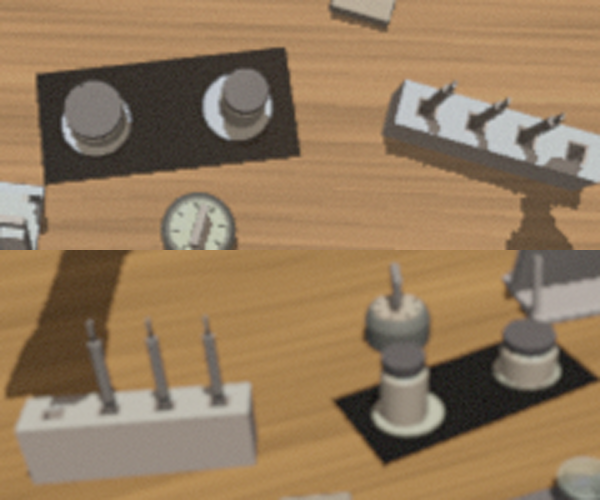

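```bash
python3 - <<'E'
from h import *
np.set_printoptions(precision=1,suppress=True)
d=get_image("wrist");e=get_image("scene")
w=np.load("w2.npz");s=dict(eef_pos=w["p"],tool_rot=w["r"])
a,b=ray(d,132,157,89,s),ray(d,176,177,89,s);print(a,b,(a+b)/2)
print("tips",[proj(e,[*q,160]) for q in((595.3,-245.3),(582.4,-293.6),(569.6,-341.6))],"obs (153,187)(130,188)(106,188)")
s=dict(eef_pos=np.array([530,-90,270.]),tool_rot=np.array([np.pi,0,1.9]))
rel([470,-24.5,180],s=s,yaw=2.98)
# fit timer by matching: pixels of dark-grey timer body in top image -> bounding circle
t=get_image("top");g=t["img"].astype(int)
hsv=cv2.cvtColor(t["img"],cv2.COLOR_RGB2HSV);m=((hsv[:,:,1]<70)).astype(np.uint8)[222:264,240:282];m=cv2.morphologyEx(m,cv2.MORPH_OPEN,np.ones((3,3)))
n,l,stt,ce=cv2.connectedComponentsWithStats(m);i=1+stt[1:,4].argmax();cn=max(cv2.findContours((l==i).astype(np.uint8),0,1)[0],key=len);(x,y),r=cv2.minEnclosingCircle(cn);el=cv2.fitEllipse(cn);print(x+240,y+222,r,el,ray(t,el[0][0]+240,el[0][1]+222,38))
E
```

```text
[455.8 -10.4  89. ] [503.2 -25.4  89. ] [479.5 -17.9  89. ]
tips [array([152.2, 185.8]), array([128.7, 187.3]), array([105.1, 188.9])] obs (153,187)(130,188)(106,188)
[ 0.3 -0.1  0.3 -0.   0.  -0.7] rows 8.6
258.75806427001953 241.62903213500977 14.984048843383789 ((18.837406158447266, 19.683584213256836), (28.444751739501953, 29.363277435302734), 174.4988250732422) [468.6 -22.7  38. ]
```

>>> move_arm(rows=".13 -.05 0 0 0 -.06 .2;.26 -.12 .01 0 0 -.13 .2;.39 -.17 .02 0 0 -.19 .2;.52 -.23 .029 0 0 -.25 .2;.65 -.3 .029 0 0 -.31 .2;.7666 -.345 .029 0 0 -.376 .2;.7666 -.345 .029 0 0 -.376 .2;.7666 -.345 .029 0 0 -.376 .2;.7666 -.345 .029 0 0 -.376 .2")

```text
clock: 41.15
eef_pos: [529.6, -90.4, 268.9]
tool_rot: [-3.139, -0.003, 1.9]
force: [1.1, -1.1, 0.4]
width: 34.2
gripper_force: 0.0
```

```bash
python3 - <<'E'
from h import *
a=(cv2.imread("pics/top0.png").astype(float)+cv2.imread("pics/t10.png").astype(float))/2
p=a[230:258,246:274].round().astype(np.uint8);lab=cv2.cvtColor(p,cv2.COLOR_BGR2LAB).astype(int)
print("L");[print(' '.join(f"{v:3d}" for v in r)) for r in lab[:,:,0]]
print("a");[print(' '.join(f"{v:3d}" for v in r)) for r in lab[4:24,4:24,1]]
E
```

```text
L
147 147 142 127 110 107 124 141 148 166 173 170 172 176 180 176 170 163 152 135 116 108 121 136 147 145 145 146
152 145 128 108 112 130 147 171 167 188 195 162 141 174 180 181 189 189 182 163 145 127 106 114 136 147 151 148
149 129 110 108 130 150 174 192 197 198 200 178 148 153 174 182 180 169 180 172 167 149 124 106 112 139 152 155
136 114 110 128 144 171 195 198 200 198 200 195 178 156 171 180 178 171 156 150 183 176 147 118 102 111 143 155
119 109 126 143 160 177 190 200 200 199 198 200 191 171 175 179 172 165 139 159 191 198 168 139 113 105 131 149
113 110 138 166 187 161 154 185 197 198 198 198 178 172 179 179 157 182 178 189 197 199 185 158 129 104 112 135
106 123 146 187 200 193 168 187 198 199 198 197 182 180 182 175 137 165 194 200 199 200 196 180 145 116  97 127
106 130 160 189 200 198 198 200 198 198 198 198 177 176 180 165 128 126 181 199 198 198 197 184 154 126 102 107
113 135 170 193 200 198 200 200 199 197 196 193 181 179 181 156 126 122 169 194 198 199 199 196 167 134 104 105
120 146 186 200 200 200 200 198 199 198 197 171 172 180 176 139 120 118 130 184 196 190 18
[... 2939 characters left out ...]
 124 127 130 130 128 130 129 129 125 123 123 123 123 123 124
123 122 123 123 123 125 127 129 130 129 130 130 128 123 123 123 124 123 123 125
124 123 123 123 123 124 128 130 129 129 129 130 124 123 122 123 125 126 125 125
126 123 123 124 125 125 127 130 130 129 130 130 124 122 123 123 124 127 126 127
126 124 125 125 124 123 127 129 130 130 130 128 125 123 123 123 123 126 127 127
127 127 125 124 123 123 127 130 130 131 129 127 124 123 124 124 124 126 127 128
127 127 127 125 124 123 127 130 130 130 131 124 124 124 125 126 127 127 128 128
128 127 128 127 125 127 129 129 129 130 129 125 125 126 127 128 128 128 129 128
128 127 128 128 128 127 127 129 129 130 128 127 128 127 128 127 129 128 128 131
```

```bash
python3 - <<'E'
from h import *
t=get_image("top");i=np.array([2,4,5,7,9,11,13,15,16]);c=np.array([15.2,15,13.9,13.4,12.6,12.5,11.5,11.2,10.8]);k=np.polyfit(i,c,1);print(k)
P=[ray(t,246+np.polyval(k,j),230+j,89) for j in(1,9,17)];print(P);d=P[0]-P[2];a=np.arctan2(d[1],d[0]);print(a,np.linalg.norm(d));st();rel([P[1][0],P[1][1],150],yaw=np.pi+a)
E
```

```text
[-0.31625698 15.78145251]
[array([489.51039503, -27.33423274,  89.        ]), array([470.60213602, -21.94069271,  89.        ]), array([451.870718  , -16.59759619,  89.        ])]
-0.2778683630487031 39.14103538506919
41.2 [529.7 -91.4 268.8] [-3.139e+00 -2.000e-03  1.898e+00] [ 0.49  0.48 -0.54  1.79  0.3   0.95  0.15] [ 0.9 -1.2  0.2] 34.1 0.0
[ 0.2815 -0.1111  0.3971 -0.0008 -0.0022 -0.6148] rows 7.7
```

>>> move_arm(rows=".07 -.03 0 0 0 -.08 .1;.14 -.06 .05 0 0 -.16 .1;.2 -.08 .1 0 -.001 -.24 .1;.28 -.11 .2 0 -.002 -.31 .1;.28 -.11 .3 0 -.002 -.39 .1;.28 -.11 .397 0 -.002 -.47 .1;.28 -.11 .397 0 -.002 -.55 .1;.28 -.11 .397 0 -.002 -.615 .1;.28 -.11 .397 0 -.002 -.615 .1;.28 -.11 .397 0 -.002 -.615 .1;.28 -.11 .397 0 -.002 -.615 .1;.28 -.11 .397 0 -.002 -.615 .1")

```text
clock: 42.2
eef_pos: [471.3, -21.4, 150.7]
tool_rot: [-3.141, 0.0, 2.863]
force: [0.2, -0.6, 0.4]
width: 38.5
gripper_force: 0.0
```

```bash
python3 - <<'E'
from h import *
st();rel([470.3,-22.3,68],yaw=np.pi-.278)
# squat still in place? compare top patches
a=cv2.imread("pics/t10.png").astype(int);t=get_image("top")["img"][:,:,::-1].astype(int);print(np.abs(a-t)[170:225,195:300].mean(axis=(0,2)).reshape(-1,15).mean(1))
E
```

```text
42.2 [471.3 -21.4 150.7] [-3.141  0.     2.863] [ 0.46  0.61 -0.7   2.08  0.64  0.67  0.62] [ 0.2 -0.6  0.4] 38.5 0.0
[ 2.400e-03 -3.600e-03  2.756e-01 -1.000e-04  2.000e-04 -3.000e-04] rows 2.0
[ 3.54020202  5.48969697 30.42141414 55.3179798  54.64444444 36.50141414
 42.87959596]
```

>>> move_arm(rows=".002 -.003 .09 0 0 0 .1;.002 -.003 .18 0 0 0 .1;.002 -.003 .26 0 0 0 .1;.002 -.003 .276 0 0 0 .1;.002 -.003 .276 0 0 0 .1;.002 -.003 .276 0 0 0 1;.002 -.003 .276 0 0 0 1;.002 -.003 .276 0 0 0 1;.002 -.003 .276 0 0 0 1;.002 -.003 .276 0 0 0 1;.002 -.003 .276 0 0 0 1;.002 -.003 .276 0 0 0 1")

```text
clock: 43.25
eef_pos: [470.8, -22.2, 69.0]
tool_rot: [-3.141, 0.002, 2.866]
force: [-0.8, -2.3, 7.2]
width: 8.0
gripper_force: 59.0
```

```bash
python3 - <<'E'
from h import *
st();s=read_state();print(s["torque"].round(2))
E
```

```text
43.25 [470.8 -22.2  69. ] [-3.141e+00  2.000e-03  2.866e+00] [ 0.34  0.74 -0.53  2.14  0.83  0.48  0.46] [-0.8 -2.3  7.2] 8.0 59.0
[-0.33  0.22  0.03]
```

>>> move_arm(rows="0 0 0 0 0 .07 1;0 0 0 0 0 .14 1;0 0 0 0 0 .21 1;0 0 0 0 0 .28 1;0 0 0 0 0 .35 1;0 0 0 0 0 .42 1;0 0 0 0 0 .5 1;0 0 0 0 0 .5 1;0 0 0 0 0 .5 1")

```text
clock: 44.0
eef_pos: [470.8, -22.1, 69.0]
tool_rot: [3.141, 0.002, 2.082]
force: [-1.4, -2.5, 8.4]
width: 8.1
gripper_force: 59.3
```

```bash
python3 - <<'E'
from h import *
st();s=read_state();print(s["torque"].round(2))
E
```

```text
44.0 [470.8 -22.1  69. ] [3.141e+00 2.000e-03 2.082e+00] [ 0.21  0.7  -0.32  2.14  0.59  0.38 -0.09] [-1.4 -2.5  8.4] 8.1 59.3
[-0.51  0.18 -0.08]
```

>>> move_arm(rows="0 0 0 0 0 .07 1;0 0 0 0 0 .14 1;0 0 0 0 0 .21 1;0 0 0 0 0 .28 1;0 0 0 0 0 .35 1;0 0 0 0 0 .42 1;0 0 0 0 0 .49 1;0 0 0 0 0 .56 1;0 0 0 0 0 .63 1;0 0 0 0 0 .7 1;0 0 0 0 0 .7 1;0 0 0 0 0 .7 1")

```text
clock: 45.0
eef_pos: [470.9, -22.2, 69.0]
tool_rot: [3.14, -0.001, 0.982]
force: [-0.1, -2.4, 9.6]
width: 8.0
gripper_force: 59.5
```

```bash
python3 - <<'E'
from h import *
st();s=read_state();print(s["torque"].round(2))
E
```

```text
45.0 [470.9 -22.2  69. ] [ 3.14e+00 -1.00e-03  9.82e-01] [ 0.04  0.69 -0.08  2.15  0.16  0.31 -0.76] [-0.1 -2.4  9.6] 8.0 59.5
[-0.73  0.26 -0.06]
```

>>> move_arm(rows="0 0 0 0 0 .07 1;0 0 0 0 0 .14 1;0 0 0 0 0 .21 1;0 0 0 0 0 .28 1;0 0 0 0 0 .35 1;0 0 0 0 0 .42 1;0 0 0 0 0 .49 1;0 0 0 0 0 .56 1;0 0 0 0 0 .6 1;0 0 0 0 0 .6 1;0 0 0 0 0 .6 1")

```text
clock: 45.92
eef_pos: [470.9, -22.3, 69.0]
tool_rot: [3.141, -0.002, 0.039]
force: [-1.4, -3.3, 10.0]
width: 8.4
gripper_force: 59.7
```

```bash
python3 - <<'E'
from h import *
st();s=read_state();print(s["torque"].round(2))
E
```

```text
45.92 [470.9 -22.3  69. ] [ 3.141e+00 -2.000e-03  3.900e-02] [-0.09  0.69  0.12  2.15 -0.25  0.31 -1.3 ] [-1.4 -3.3 10. ] 8.4 59.7
[-0.78  0.44 -0.09]
```

>>> move_arm(rows="0 0 0 0 0 .05 1;0 0 0 0 0 .1 1;0 0 0 0 0 .15 1;0 0 0 0 0 .2 1;0 0 0 0 0 .2 1;0 0 0 0 0 .2 1")

```text
clock: 46.42
eef_pos: [470.9, -22.3, 69.0]
tool_rot: [-3.141, -0.002, -0.275]
force: [-0.9, -2.7, 10.2]
width: 8.2
gripper_force: 59.8
```

```bash
python3 - <<'E'
from h import *
st();s=read_state();print(s["torque"].round(2))
E
```

```text
46.42 [470.9 -22.3  69. ] [-3.141e+00 -2.000e-03 -2.750e-01] [-0.14  0.7   0.18  2.15 -0.38  0.32 -1.48] [-0.9 -2.7 10.2] 8.2 59.8
[-0.72  0.49 -0.05]
```

>>> move_arm(rows="0 0 0 0 0 .04 1;0 0 0 0 0 .08 1;0 0 0 0 0 .12 1;0 0 0 0 0 .12 1;0 0 0 0 0 .12 1")

```text
clock: 46.83
eef_pos: [471.0, -22.2, 69.2]
tool_rot: [3.141, -0.003, -0.449]
force: [-1.9, -6.0, 13.8]
width: 8.4
gripper_force: 142.7
```

```bash
python3 - <<'E'
from h import *
st();s=read_state();print(s["torque"].round(2))
E
```

```text
46.83 [471.  -22.2  69.2] [ 3.141e+00 -3.000e-03 -4.490e-01] [-0.16  0.7   0.22  2.15 -0.45  0.33 -1.58] [-1.9 -6.  13.8] 8.4 142.7
[-1.22  0.66  3.14]
```

>>> move_arm(rows="0 0 0 0 0 0 .1;0 0 0 0 0 0 .1;0 0 0 0 0 0 .1;0 0 0 0 0 0 .1;0 0 0 0 0 0 .1;0 0 -.1 0 0 0 .1;0 0 -.2 0 0 0 .1;0 0 -.33 0 0 0 .1;0 0 -.46 0 0 0 .1;0 0 -.6 0 0 0 .1;0 0 -.6 0 0 0 .1;0 0 -.6 0 0 0 .1")

```text
clock: 47.83
eef_pos: [471.5, -21.2, 249.8]
tool_rot: [-3.138, -0.004, -0.463]
force: [-0.8, 0.5, -0.8]
width: 38.5
gripper_force: 0.0
```

>>> move_arm(rows="0 .2 0 0 0 0 .1;0 .4 0 0 0 0 .1;-.2 .4 0 0 0 0 .1;-.4 .4 0 0 0 0 .1;-.4 .4 0 0 0 0 .1;-.4 .4 0 0 0 0 .1")

```text
clock: 48.33
eef_pos: [297.8, -72.6, 245.3]
tool_rot: [3.14, 0.016, -0.465]
force: [0.1, -0.1, -1.1]
width: 38.6
gripper_force: 0.0
```

```bash
python3 - <<'E'
from h import *
st();t=get_image("top");a=cv2.imread("pics/t10.png").astype(int);b=t["img"][:,:,::-1].astype(int);cv2.imwrite("pics/t11.png",t["img"][:,:,::-1])
dd=np.abs(a-b).mean(2)
print("mat",dd[170:225,195:300].mean(0).reshape(-1,15).mean(1).round(1));print("holder",dd[180:230,335:425].mean(0).reshape(-1,15).mean(1).round(1))
p=b[230:258,246:274].astype(np.uint8);L=cv2.cvtColor(p,cv2.COLOR_BGR2LAB)[:,:,0]
[print(' '.join(f"{v:3d}" for v in r)) for r in L[:24]]
E
```

```text
48.33 [297.8 -72.6 245.3] [ 3.14   0.016 -0.465] [-0.31  0.17  0.54  2.37 -0.15  0.65 -1.69] [ 0.1 -0.1 -1.1] 38.6 0.0
mat [3.  2.9 3.1 3.2 3.2 2.7 2.9]
holder [2.8 2.7 2.7 3.2 8.5 6.6]
144 146 141 122 107 106 121 139 146 168 176 168 171 176 180 177 173 162 153 131 114 103 119 138 144 145 145 142
150 142 129 107 112 130 149 168 169 189 195 160 137 179 178 179 193 191 183 161 142 126 111 114 131 148 151 151
150 129 111 110 129 150 172 192 196 196 197 178 150 174 174 178 178 174 182 171 165 149 120 105 110 136 150 154
135 114 113 129 145 170 191 201 197 197 196 196 181 161 171 179 181 160 152 147 181 177 149 119 103 111 146 155
121 105 127 146 158 175 189 194 197 196 197 200 195 162 170 176 173 152 129 155 193 196 167 139 112 101 133 146
110 111 135 164 186 157 156 186 196 197 198 196 188 177 176 180 168 154 164 189 196 199 186 157 128 101 111 140
105 121 151 185 198 192 168 186 197 197 199 194 174 174 178 177 143 128 177 196 196 199 193 175 144 114  96 124
107 130 157 191 197 199 194 198 199 197 201 191 168 173 180 172 129 122 170 196 197 196 197 184 155 124 105 108
110 137 168 194 19
[... 1073 characters left out ...]
 135 158 152 131  98  84  82
 88  96 117 133 151 183 188 154 160 158 116  92  92 110 116 126 182 198 197 198 193 155 145 137 110  88  82  81
 92  90  93 123 136 160 167 155 183 194 152 113 111 116 104 137 185 199 198 197 195 160 138 116  97  87  84  87
109  90  89 110 125 141 162 181 195 197 154 121 118 113  99 173 196 196 189 189 173 147 120 104  88  88  90  94
113  76  84  93 105 122 138 165 184 186 148 118 121 115 116 174 188 180 161 152 143 121 100  84  85  83  90 105
125  94  82  86  89 103 116 130 141 131 113 109 111 113 145 161 152 126 123 125 115  99  85  84  86  88 102 136
155 131  96  77  83  84  98 103 117 124 107  92  90  93 125 137 133 122 112  97  91  82  82  82  96  94 113 146
```

```bash
python3 -c "
from cell import *
print(finish_job())"
```

```text
the job is handed in; nothing more can be done
None
```

I handed the job in: the jars have swapped marks, all three instruments are in holder wells and the timer key is wound to its stop. The judge's verdict was not shown; my last top-view check found the jars and instruments still in place, and I judged the stop from the torque jumping to about 3 N m.

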